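Charge the end-cap dial feeder

TASK

Slide the loading gate open and charge the dial feeder with all the black end caps lying on the bench: lay each cap lengthwise in the chute, push it under the clear guard fully home in the pocket, and index the dial with one full stroke of the red lever so that the next cap goes into the very next pocket. Give the lever six full strokes in all, no more, so that the first cap stands under the pick-off window on the left, then let the lever return and slide the gate fully shut. There are two to four caps; leave the other things on the bench as they are.

Things in the scene. Friction and masses are not known exactly. Their poses are not given: they have to be found in the camera images.
- end_cap_1: black plastic end cap lying on its side, 32 x 17 x 17 mm (a stepped cylinder that does not roll); origin at the centre of its underside, x along its length; either end may go first. May be absent (None)
- end_cap_2: black plastic end cap lying on its side, 32 x 17 x 17 mm (a stepped cylinder that does not roll); origin at the centre of its underside, x along its length; either end may go first. May be absent (None)
- end_cap_3: black plastic end cap lying on its side, 32 x 17 x 17 mm (a stepped cylinder that does not roll); origin at the centre of its underside, x along its length; either end may go first. May be absent (None)
- end_cap_4: black plastic end cap lying on its side, 32 x 17 x 17 mm (a stepped cylinder that does not roll); origin at the centre of its underside, x along its length; either end may go first. May be absent (None)
- feeder: hand dial feeder fixed to the bench: grey base 150 x 150 mm, its top (floor for the caps) 10 mm above the bench; clear guard plate from 30.5 to 34.5 mm; steel ring (inside radius 68 mm, 29.5 mm high) round the dial, open 46 mm wide at the chute. Origin on the dial's upright axis at bench level; own +x from the chute across the axis to the back, +y to the left, z up
- pocket (a point): point on the floor 46 mm in front (-x) of the dial axis: centre of a cap that is fully home in the pocket at the chute, lengthwise along feeder x, its front against the hub. The cap must be inside the dial's 66 mm rim before the dial is turned. Above it the guard has a notch 44 mm wide, back to x = -52 mm, for pushing fingers; from there on the guard hangs over the pocket
- chute (a point): point on the floor of the open chute, 101 mm in front (-x) of the dial axis, 10 mm above the bench: lay a cap here, its length along feeder x. Floor ends 19 mm farther forward. Cheeks from x = -83 to -120 mm stand 5.5 mm above the floor, 23 mm apart here, 21.5 mm at the dial end. Push along feeder +x, fingertips about 6 mm above the floor, until the cap meets the hub
- pick_window (a point): point on the floor, 47 mm to the left (+y) of the dial axis, under the open notch in the guard's left edge: where the first cap must end
- rotor (a joint): the dial, a blue star wheel: hub radius 30 mm, rim 66 mm, 8 pockets 45 degrees apart, 23 mm wide at the hub, 30 mm at the rim. 0 at the start with an empty pocket at the chute; grows anticlockwise from above, 0.785 rad a stroke; six strokes = 4.71 rad. Cannot be turned back. Friction 0.1 N m
- lever (a joint): steel ratchet lever above the guard, turning about the dial axis (48 to 64 mm above the bench): 0 = home, pointing to feeder -x turned 35 degrees to the right (-y); grows anticlockwise from above (knob goes to the right and back) to 0.977 rad at its stop, where a stroke is full. A spring (2 to 4 N at the knob) brings it home; the pawl takes the next tooth only below about 0.1 rad
- lever_knob (a point): middle of the lever's red upright knob, 17 mm diameter, from 56 to 76 mm above the bench, 105 mm from the dial axis; may be gripped from above and led along its arc, or pushed (5 N)
- gate (a joint): loading gate, a steel plate across the chute 79 mm in front of the dial axis: 0 = shut, slides to the feeder's left (+y) to 0.045 m = fully open; slight friction (1.5 N), stays where it is left
- gate_knob (a point): middle of the gate's black upright knob, 15 mm diameter, from 41 to 63 mm above the bench (it rides on the gate, 79 mm in front of the dial axis); may be gripped from above
- oiler: oil bottle with red nozzle, 46 mm wide, 150 mm tall, a bystander; origin under its centre
- grease_pot: grease pot with green lid, 68 mm wide, 46 mm tall, a bystander; origin under its centre
- marker: black marker pen with a red cap, lying flat, 135 x 13 x 15 mm, a bystander; origin under its centre

How it is judged:
At the end, for the whole second after the job is handed in: every cap lies in a pocket under the guard (centre within 56 mm of the axis, on the floor), next to another cap (centres under 47 mm apart), one within 12 mm of the pick-off window point; dial at six strokes (4.71 rad +-0.12); lever home (under 0.06 rad), gate shut (under 4 mm) (horizontal distance between each of end_cap_1, end_cap_2, end_cap_3, end_cap_4 and feeder below 0.056 m and z of end_cap_1 in the frame of feeder between 0.004 and 0.017 m and z of end_cap_2 in the frame of feeder between 0.004 and 0.017 m and z of end_cap_3 in the frame of feeder between 0.004 and 0.017 m and z of end_cap_4 in the frame of feeder between 0.004 and 0.017 m and (horizontal distance between end_cap_1 and end_cap_2 below 0.047 m or horizontal distance between end_cap_1 and end_cap_3 below 0.047 m or horizontal distance between end_cap_1 and end_cap_4 below 0.047 m) and (horizontal distance between end_cap_2 and end_cap_1 below 0.047 m or horizontal distance between end_cap_2 and end_cap_3 below 0.047 m or horizontal distance between end_cap_2 and end_cap_4 below 0.047 m) and (horizontal distance between end_cap_3 and end_cap_1 below 0.047 m or horizontal distance between end_cap_3 and end_cap_2 below 0.047 m or horizontal distance between end_cap_3 and end_cap_4 below 0.047 m) and (horizontal distance between end_cap_4 and end_cap_1 below 0.047 m or horizontal distance between end_cap_4 and end_cap_2 below 0.047 m or horizontal distance between end_cap_4 and end_cap_3 below 0.047 m) and horizontal distance between any of end_cap_1, end_cap_2, end_cap_3, end_cap_4 and pick_window below 0.012 m and value of joint rotor between 4.592 and 4.832 rad and value of joint lever below 0.06 rad and value of joint gate below 0.004 m); the robot touches nothing.
It fails at once if the oiler is knocked away (moved more than 5 cm) (distance of oiler from where it was at the start of the episode above 0.05 m).
It fails at once if the grease pot is knocked away (moved more than 5 cm) (distance of grease_pot from where it was at the start of the episode above 0.05 m).
It fails at once if the marker is knocked away (moved more than 5 cm) (distance of marker from where it was at the start of the episode above 0.05 m).
Of end_cap_1, end_cap_2, end_cap_3, end_cap_4 only 2 to 4 are there at a start; the rules pass over those that are not, and their reading is None.
At some moment in a run one of end_cap_1, end_cap_2, end_cap_3 may be knocked a few centimetres aside while the robot is not near it.
Once in a run the grip may slacken for a moment while it holds something.
It also fails if it takes over 210 s, if anything falls off the work surface, if the arm or the gripper's body presses on something with over 40 N, if the wrist force passes 120 N, or if a joint passes its speed limit or range.

ROBOT

A 7-joint arm with a two-finger parallel gripper is mounted at the origin on a cart in front of the work surface, level with it; the furniture and walls round the work are solid. World frame = base frame: x ahead of the robot, y to its left, z up, the work surface at z = 0. Lengths are in m, angles in rad, forces in N, time in s.
With the tool pointing down it reaches from about 0.4 to 0.85 m from the base axis. Payload 6.9 kg.
Tool frame: the origin (TCP) lies at the very end of the fingers, on their centre line; the grasp point (between the pads) lies 19 mm behind it; z points along the fingers, y is the line along which they close (so a half turn about z gives the same grasp; the last joint's range is limited). The gripper opens to 85 mm and grips with 20 to 120 N. Pads are 22 mm wide; open, the fingers measure 114 mm over their backs; the gripper's body (76 mm by 85 mm) begins 54 mm behind the grasp point. The pads swing forward as they close: fully open they stand 13 mm farther back than shut.
Start: joints at [1.351, 0.507, -0.238, 1.5, 0.126, 1.149, -0.155], TCP at [0.199, -0.592, 0.231] pointing down, gripper open.
Joint ranges: [-3.08, 3.08], [-0.24, 2.05], [-1.43, 1.35], [0, 2.5], [-1.52, 4.66], [0.17, 1.96], [-2.89, 2.89]. Speed limits (rad/s): [2.39, 2.39, 3.14, 3.14, 3.14, 3.14, 3.14].

INTERFACE

Orientations are given as [roll, pitch, yaw] about the fixed x, y, z axes, in that order (R = Rz(yaw) Ry(pitch) Rx(roll)).
In Python, from bench import env gives the robot as it stands.
- The arm moves only by the shell command python3 -m inch 'ROWS' [FORCE]. ROWS is JSON, a list that holds one entry, the list of rows, each a list of 7 numbers: the turn, a rotation vector about the tool's x, y, z in degrees, then the shift along the tool's x, y, z in units of 50 mm (1.0 is 50 mm), then the opening, from -1 (shut) to 1 (fully open). A call has 1 to 12 rows; each row shifts and turns the commanded pose from where the row before left it, along the tool's axes as they then stand; what a row does not reach is not made up. A row lasts 1/8 s, in which the tool goes at most 62.5 mm and 10.7 degrees, less where a joint would pass 70% of its speed; a pose out of reach is approached as far as the arm can. A call is refused whole if a number of a shift passes 1 or a number of a turn 10.7, either way. A call with a gripper value outside its range is refused whole. The fingers move at their own pace and stop on an object; FORCE is the grip in N (left out, the last holds). Time passes only in rows, so rows that do not move let the fingers close. It gives the time, the measured TCP pose, the force, the opening and the grip force at its end, in the units of the state.
- env.state(): the state, without advancing time (a new reading comes with each control period).
- env.read_camera(name): name is "scene" or "top" or "wrist"; returns a dict with "img" (384x512x3 uint8, red, green, blue), "range_z" (384x512 float32, m along the optical axis (not along the pixel's ray), 0 where there is no reading), "intrinsics" (3x3 intrinsics, pixels), "xyz" and "rotation" of the camera in the world. Camera axes: x right, y up, looking along -z (the intrinsics and any distortion apply to the point x, -y, -z); pixel columns grow to the right and rows downward; lengths in m; the calibration is good to about 2 mm. A picture is of the moment at which its call begins.
- env.finish_job(): hands the job in; it is judged then, once.
The state is a dict: "t": time; "qpos": joint angles; "joint_vel": joint speeds; "joint_efforts": joint torques, N m; "eef_pos": TCP position; "tcp_rot": TCP orientation; "contact_force": force on the tool from outside, world axes, zero at the start; "moment": the same for the moment, N m; "opening": opening from 0.0 (shut) to 1.0 (fully open); "grasp_force": force on a finger pad.
Only numpy, scipy, OpenCV 4.12 (cv2) and the standard library are available. Lean on these libraries where they do the work, as an engineer would, in place of code of your own. Each camera call takes 0.05 s, during which the arm holds its last target. There are 200 camera calls.

## Working session

There is one attempt and no reset: what is moved stays moved. The work goes in short steps, Python scripts to look and compute and a shell command to move; the robot and the scene stay as the last step left them, time stands still between calls to the robot, and variables do not carry over. Pictures are saved under pics/ and viewed, at most 14 in all, crops included, and the job is handed in when it is done.

```bash
ls; mkdir -p pics
cat > h.py <<'E'
import numpy as np, cv2, sys
from bench import env
def cam(n):
    c=env.read_camera(n); return c
def save(c,p,s=1.5): cv2.imwrite(p,cv2.resize(c["img"][...,::-1],None,fx=s,fy=s,interpolation=cv2.INTER_CUBIC))
def pts(c):
    K=np.array(c["intrinsics"]);z=c["range_z"];v,u=np.mgrid[:z.shape[0],:z.shape[1]]
    P=np.stack([(u-K[0,2])/K[0,0]*z,-(v-K[1,2])/K[1,1]*z,-z],-1)
    R=np.array(c["rotation"])
    if R.shape!=(3,3):
        from scipy.spatial.transform import Rotation as Ro
        R=Ro.from_euler('xyz',R).as_matrix() if R.size==3 else Ro.from_quat(R).as_matrix()
    return P@R.T+np.array(c["xyz"])
E
python3 - <<'E'
from h import *
s=env.state();print(s)
for n in("top","scene"):
    c=cam(n);print(n,c["xyz"],c["rotation"],c["intrinsics"]);save(c,f"pics/{n}0.png");np.savez(f"/tmp/{n}0.npz",**{k:np.array(v) for k,v in c.items()})
E
```

```text
pics
{'t': 0.0, 'qpos': array([ 1.35149455,  0.50834342, -0.23751457,  1.50112065,  0.12574072,
        1.14885803, -0.15482397]), 'joint_vel': array([ 2.72198945e-04,  6.17506022e-04, -6.54793593e-05, -2.01807713e-04,
       -4.05527782e-04,  1.95165056e-04,  5.05686767e-04]), 'joint_efforts': array([-1.37368411e-04, -6.20615816e+01, -2.18685150e+00, -2.49658245e+01,
        1.26322641e-02,  1.18669309e-02, -3.43736065e-05]), 'eef_pos': array([ 0.19920782, -0.59189646,  0.23043003]), 'tcp_rot': array([-3.13985760e+00,  6.70626065e-05,  3.24801553e-01]), 'contact_force': array([-0.17986758, -0.04551634, -0.6539413 ]), 'moment': array([-0.01867725,  0.03283928, -0.0275871 ]), 'grasp_force': 0.0, 'opening': 1.0005519731744867}
top [0.45626051 0.02942996 1.35981509] [ 0.09673088 -0.01019366 -1.56563337] [[489.76779421   0.         256.76584617]
 [  0.         489.76779421 200.75159568]
 [  0.           0.           1.        ]]
scene [ 0.26801565 -0.65252938  0.4407575 ] [ 1.12645822 -0.01298846 -0.42153794] [[369.52884318   0.         260.22003016]
 [  0.         369.52884318 190.26734139]
 [  0.           0.           1.        ]]
```

View pics/top0.png

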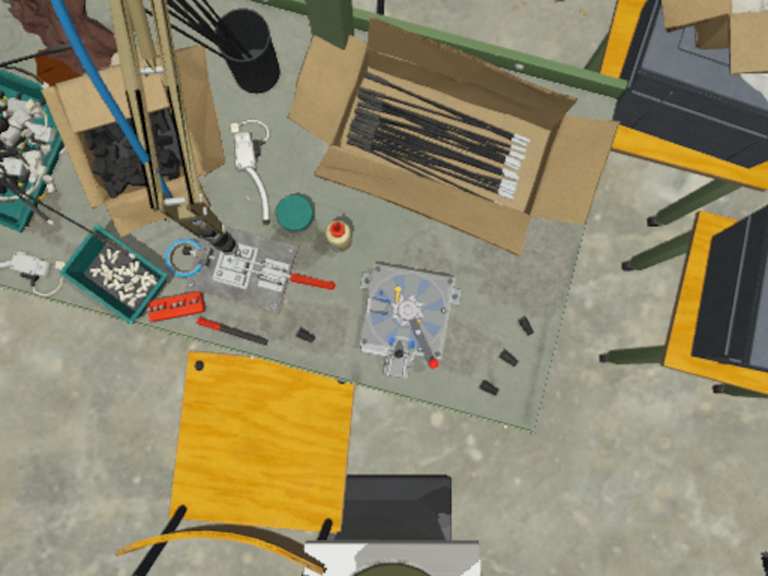

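View pics/scene0.png

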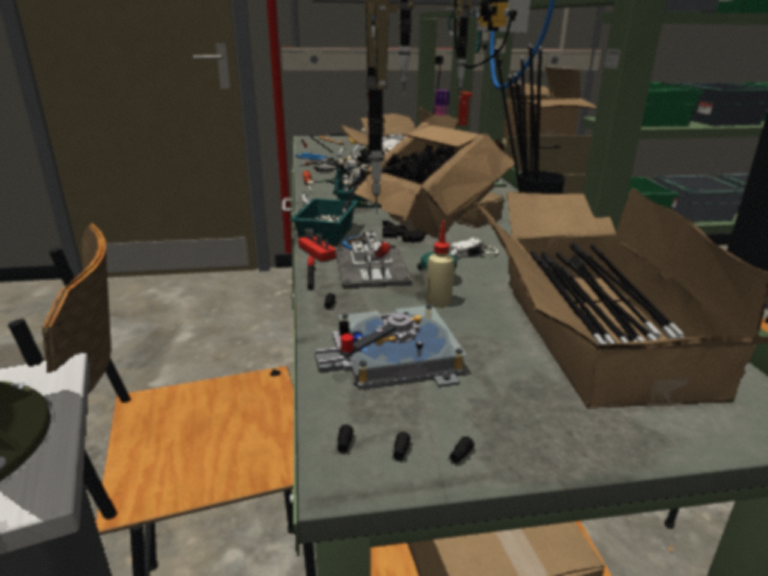

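The top view shows four caps: three at the right, at (526,325), (509,357) and (488,387), and one at left (305,335). The feeder is at (407,312), its chute points down at (397,365), and the lever's red knob is at (433,363). The marker is at (232,330).

Run:
```python
from h import *
c=dict(np.load('/tmp/top0.npz'));P=pts(c);im=c["img"].astype(int)
for (u,v) in [(526,325),(509,357),(488,387),(305,335)]:
    u=int(u/1.5);v=int(v/1.5);s=np.s_[v-14:v+15,u-14:u+15]
    Q=P[s].reshape(-1,3);m=(im[s].max(-1).ravel()<60)&(Q[:,2]>0.004)&(Q[:,2]<.03)
    uv=Q[m];r=cv2.minAreaRect((uv[:,:2]*1000).astype(np.float32));w,V=np.linalg.eigh(np.cov(uv[:,:2].T));d=V[:,1]
    print(m.sum(),uv.mean(0).round(4),np.percentile(uv[:,2],90).round(4),r,"axis deg",np.degrees(np.arctan2(d[1],d[0])).round(1))
sub=np.s_[160:270,225:320]
Q=P[sub].reshape(-1,3);I=im[sub].reshape(-1,3)
red=(I[:,0]>150)&(I[:,1]<60)&(I[:,2]<60)
print("red",red.sum(),np.median(Q[red],0),Q[red][:,2].max())
yel=(I[:,0]>170)&(I[:,1]>120)&(I[:,2]<90);print("yel",yel.sum(),np.median(Q[yel],0))
# base plate footprint z 5..
m=(Q[:,2]>0.027)&(Q[:,2]<0.045);
pp=(Q[m][:,:2]*1000).astype(np.float32);print(m.sum(),cv2.minAreaRect(pp))
x=c["img"][160:270,225:320];cv2.imwrite('pics/f0.png',cv2.resize(x[...,::-1],None,fx=5.4,fy=5.4,interpolation=cv2.INTER_CUBIC))
z=P[sub][...,2];print((z[::6,::6]*1000).round().astype(int))
for n,(u,v) in dict(table=(330,440),pot=(294,212),oil=(337,234),pen=(232,330)).items():print(n,P[int(v/1.5),int(u/1.5)])
```

```text
40 [ 0.5431 -0.2418  0.0145] 0.0179 ((543.9553833007812, -243.18392944335938), (29.413341522216797, 13.61955738067627), 36.66400146484375) axis deg -149.2
24 [ 0.4859 -0.2071  0.0136] 0.0172 ((485.40673828125, -209.6300048828125), (28.797138214111328, 13.910787582397461), 58.5328254699707) axis deg 46.7
47 [ 0.4304 -0.1736  0.0152] 0.019 ((430.4861755371094, -173.474365234375), (29.861183166503906, 14.423375129699707), 60.445316314697266) axis deg 59.0
42 [0.525  0.1635 0.0144] 0.0193 ((523.6549682617188, 161.80364990234375), (29.436235427856445, 14.690532684326172), 63.478843688964844) axis deg 67.8
red 20 [ 0.47312177 -0.06526205  0.07550278] 0.07912602733803697
yel 169 [ 0.41346535  0.10133569 -0.29218821]
2390 ((585.4010009765625, 9.313629150390625), (230.42160034179688, 177.77935791015625), 75.28895568847656)
[[  86   73    0    2   -1    0    4    1    3    1   -3    0    5    1
    -2    1]
 [  38   -1 1360    4   -4    3   -1    0   -1   -1   -2    0   -3   -1
     0    3]
 [  -2   -6    2    2    1    0   -3   -1    0   -3   -3    1    8    4
    -1    1]
 [   1    7    1   
[... 802 characters left out ...]
   34    0   -1
    -1    3]
 [  -1   -4    0    4    3    1   16   10    9   -1   53   32   -3   -7
     1    2]
 [   3    3    0    0    1   -1   12   13   -1    2    3    1    3    1
     2   -1]
 [  -5   -3    2    0    4    1    6   10   -2    1   -2    1    5   -4
     2    0]
 [-300 -291    5    2    6   -3    0   -1    3    0    4    3   -1    0
     1   -2]
 [-290 -293 -807 -803 -801 -792   -2    0    1   -4    1    5   -2    0
     1   -1]
 [-297 -293 -798 -783 -791 -799 -808 -799 -803 -807  -20   -4    0    3
    -5   -1]]
table [ 0.30739916  0.13429549 -0.29523137]
pot [0.74604776 0.18292536 0.04727512]
oil [0.69314595 0.10257032 0.11088658]
pen [0.53212076 0.29818689 0.01389753]
```

View pics/f0.png

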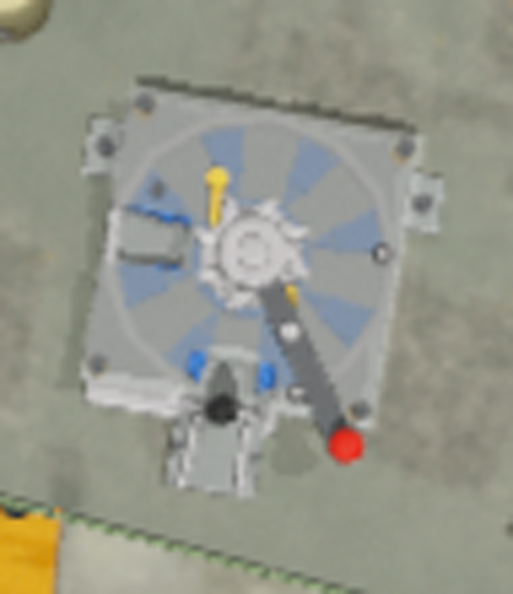

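```bash
cat >> h.py <<'E'
from scipy.spatial.transform import Rotation as Ro
def ray(c,u,v,z):
    K=np.array(c["intrinsics"]);R=Ro.from_euler('xyz',np.array(c["rotation"])).as_matrix()
    d=R@np.array([(u-K[0,2])/K[0,0],-(v-K[1,2])/K[1,1],-1]);o=np.array(c["xyz"]);return o+d*(z-o[2])/d[2]
E
python3 - <<'E'
from h import *
c=dict(np.load('/tmp/top0.npz'));im=c["img"].astype(int)
f=lambda u,v,z:ray(c,u/5.4+225-.4,v/5.4+160-.4,z).round(4)
A=f(252,250,.064);k=f(345,444,.076);print("axis",A,"knob",k)
d=(k-A)[:2];print(np.hypot(*d),"yaw from lever",np.degrees(np.arctan2(d[1],d[0]))-180+35)
g=f(221,409,.063);print("gateknob",g)
e=f(213,492,.010);print("chute end",e, (A-e)[:2],np.degrees(np.arctan2(*(A-e)[:2][::-1])))
for q in[(140,82),(417,130)]:print(f(*q,.0345))
for (u,v) in [(526,325),(509,357),(488,387),(305,335)]:
    u=int(u/1.5);v=int(v/1.5);s=im[v-14:v+15,u-14:u+15].max(-1)<75
    n,l,st,ce=cv2.connectedComponentsWithStats(s.astype(np.uint8));i=1+np.argmax(st[1:,4])
    vv,uu=np.nonzero(l==i);Q=np.array([ray(c,a+u-14,b+v-14,.012)[:2] for a,b in zip(uu,vv)])
    w,V=np.linalg.eigh(np.cov(Q.T));d=V[:,1];print(len(Q),Q.mean(0).round(4),np.degrees(np.arctan2(d[1],d[0])).round(1)%180,np.sqrt(w*12))
E
```

```text
axis [ 0.5686 -0.0217  0.064 ] knob [ 0.4735 -0.0665  0.076 ]
0.10512397443019363 yaw from lever -299.7756691138263
gateknob [ 0.4905 -0.0068  0.063 ]
chute end [ 0.4498 -0.0043  0.01  ] [ 0.1188 -0.0174] -8.33256009637417
[0.6561 0.034  0.0345]
[ 0.6325 -0.1062  0.0345]
53 [ 0.5441 -0.2424] 30.900000000000006 [0.01361653 0.02982117]
62 [ 0.4846 -0.2092] 54.4 [0.01435999 0.03256896]
62 [ 0.4305 -0.1721] 62.1 [0.01501614 0.03115032]
60 [0.5242 0.1629] 64.6 [0.01502808 0.03066763]
```

```bash
cat > go.py <<'E'
# go.py F x y z [yaw] (mm/deg, feeder frame) or W (world): prints what is left, in tool units
import sys
from h import *
A=np.array([.5686,-.0217]);Y=np.radians(-9.6)
def info(fr=None,x=0,y=0,z=0,yaw=None):
    s=env.state();R=Ro.from_euler('xyz',s["tcp_rot"]).as_matrix();p=s["eef_pos"]
    ya=np.degrees(np.arctan2(R[1,0],R[0,0]));c,n=np.cos(Y),np.sin(Y);M=np.array([[c,-n],[n,c]])
    f=M.T@(p[:2]-A)*1000
    print("t%.2f world %s yaw %.1f | feeder %s yaw %.1f | F %s open %.2f grip %.1f tilt %.2f"%(s["t"],(p*1000).round(1),ya,f.round(1),ya-np.degrees(Y),s["contact_force"].round(1),s["opening"],s["grasp_force"],np.degrees(np.arccos(-R[2,2]))))
    if fr:
        t=np.array([x,y,z])/1000
        if fr=='F':t[:2]=A+M@t[:2]
        y1=ya
        if yaw is not None:
            y1=yaw+(np.degrees(Y) if fr=='F' else 0);dz=-((y1-ya+90)%180-90);print("turn tool z %.1f"%dz);y1=ya-dz
        a=np.radians(y1);T=np.array([[np.cos(a),np.sin(a)],[np.sin(a),-np.cos(a)]]).T
        d=t-p;u=np.r_[T.T@d[:2],-d[2]]
        u[:2]=[d[0]*np.cos(a)+d[1]*np.sin(a),d[0]*np.sin(a)-d[1]*np.cos(a)]
        print("left (tool units, after turn)",(u/.05).round(3))
if __name__=="__main__":
    a=sys.argv[1:];info(*([a[0]]+[float(v) for v in a[1:]] if a else []))
E
python3 -m inch '[[[0,0,9.4,0,0,0,-1],[0,0,9.4,0,0,0,-1],[0,0,9.4,0,0,0,-1]]]' 30
python3 go.py F -79 -30 120 0
```

```text
t: 0.48
eef_pos: [0.1993, -0.592, 0.2308]
tcp_rot: [-3.141, 0.001, -0.173]
contact_force: [0.5, 0.9, -0.1]
opening: 0.375
grasp_force: 0.0
t0.47 world [ 199.3 -592.   230.8] yaw -9.9 | feeder [-269.  -623.9] yaw -0.3 | F [ 0.5  0.9 -0.1] open 0.37 grip 0.0 tilt 0.06
turn tool z -0.3
left (tool units, after turn) [  3.8   -11.879   2.215]
```

```bash
python3 -m inch '[[[0,0,0,0.3,-0.9,0,-1],[0,0,0,0.3,-0.95,0,-1],[0,0,0,0.32,-1,0,-1],[0,0,0,0.32,-1,0,-1],[0,0,0,0.32,-1,0,-1],[0,0,0,0.32,-1,0,-1],[0,0,0,0.32,-1,0,-1],[0,0,0,0.32,-1,0,-1],[0,0,0,0.32,-1,0,-1],[0,0,0,0.32,-1,0,-1],[0,0,0,0.32,-1,0,-1],[0,0,0,0,0,0,-1]]]'
python3 go.py F -79 -30 120 0
```

```text
t: 1.98
eef_pos: [0.4628, -0.082, 0.2312]
tcp_rot: [-3.139, -0.0, -0.16]
contact_force: [0.3, -0.9, -0.3]
opening: 0.003
grasp_force: 0.0
t1.98 world [462.8 -82.  231.2] yaw -9.2 | feeder [-94.3 -77.1] yaw 0.4 | F [ 0.3 -0.9 -0.3] open 0.00 grip 0.0 tilt 0.12
turn tool z 0.4
left (tool units, after turn) [ 0.305 -0.942  2.224]
```

```bash
python3 -m inch '[[[0,0,0.4,0.3,-0.94,0,-1],[0,0,0,0,0,0,-1],[0,0,0,0,0,0,-1]]]'
python3 go.py F -79 -30 120 0
python3 - <<'E'
from h import *
c=cam("wrist");save(c,"pics/w0.png");np.savez("/tmp/w0.npz",**{k:np.array(v) for k,v in c.items()});print(c["xyz"],c["rotation"],c["intrinsics"])
E
```

```text
t: 2.35
eef_pos: [0.4834, -0.0437, 0.2309]
tcp_rot: [3.141, 0.001, -0.175]
contact_force: [0.1, -0.3, -0.1]
opening: -0.003
grasp_force: 0.0
t2.35 world [483.4 -43.7 230.9] yaw -10.0 | feeder [-80.4 -35.9] yaw -0.4 | F [ 0.1 -0.3 -0.1] open -0.00 grip 0.0 tilt 0.08
turn tool z -0.4
left (tool units, after turn) [ 0.028 -0.118  2.219]
[ 0.55761219 -0.05608703  0.37402815] [-3.00276913e-01 -1.41093858e-03 -1.74590433e+00] [[298.61554538   0.         256.92554428]
 [  0.         298.61554538 194.51287854]
 [  0.           0.           1.        ]]
```

View pics/w0.png

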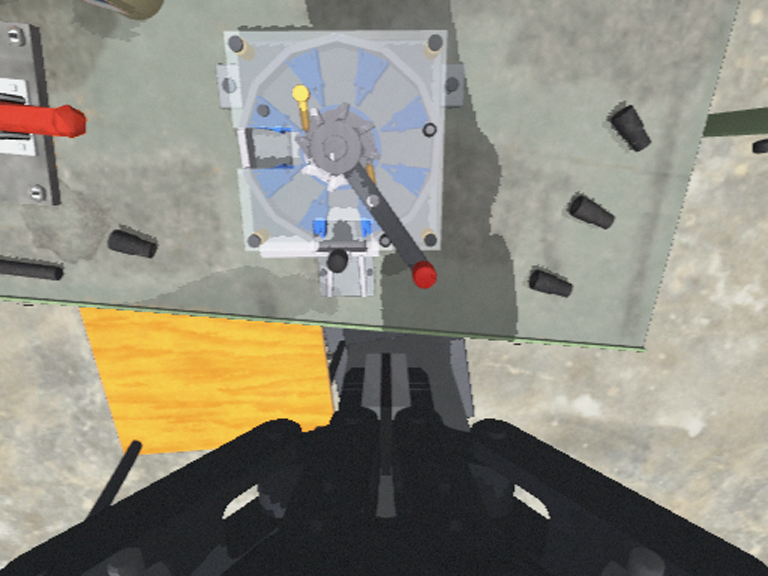

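The wrist view shows the dial axis at (337,147), lever knob (424,275), gate knob (338,261), and the caps at (630,128), (590,211), (550,282) and (132,242).

```bash
cat > caps.py <<'E'
from h import *
def caps(c,guess=None,verbose=True):
    """black blobs, cap-sized, on the bench (z 5..25 mm); returns list of x,y,axis deg"""
    P=pts(c);im=c["img"].astype(int)
    m=((im.max(-1)<85)&(P[...,2]>.004)&(P[...,2]<.03)).astype(np.uint8)
    m=cv2.morphologyEx(m,cv2.MORPH_CLOSE,np.ones((3,3)))
    n,l,st,ce=cv2.connectedComponentsWithStats(m);out=[]
    for i in range(1,n):
        if st[i,4]<25: continue
        Q=P[l==i];Q=Q[(Q[:,2]>.004)&(Q[:,2]<.03)]
        (cx,cy),wh,a=cv2.minAreaRect((Q[:,:2]*1000).astype(np.float32))
        if not(22<max(wh)<45 and min(wh)>9): continue
        if wh[0]<wh[1]: a+=90
        w,V=np.linalg.eigh(np.cov(Q[:,:2].T));d=V[:,1]
        out.append((cx,cy,a%180))
        print("cap n%d rect %.1f %.1f ang %.1f size %s | mean %s pca %.1f ztop %.4f px %s"%(st[i,4],cx,cy,a%180,np.round(wh,1),(Q.mean(0)[:2]*1000).round(1),np.degrees(np.arctan2(d[1],d[0]))%180,np.percentile(Q[:,2],95),ce[i].round()))
    return out
if __name__=="__main__": 
    import sys
    caps(cam(sys.argv[1]))
E
python3 - <<'E'
from caps import *
c=dict(np.load('/tmp/w0.npz'))
f=lambda u,v,z:ray(c,u/1.5-.2,v/1.5-.2,z)
A=f(337,147,.064);k=f(424,274,.076);g=f(338,261,.063);e=f(346,296,.01)
print(A,k,g,e);d=(k-A)[:2];print(np.hypot(*d),np.degrees(np.arctan2(d[1],d[0]))+145)
for q in[(224,31),(447,30),(440,249),(247,249)]:print(f(*q,.0345).round(4))
b=f(224,31,.0345)-f(447,30,.0345);print(np.hypot(*b[:2]),np.degrees(np.arctan2(b[1],b[0]))-90)
caps(c)
E
```

```text
[ 0.56706899 -0.02564853  0.064     ] [ 0.4748805  -0.06864556  0.076     ] [ 0.49141532 -0.01036341  0.063     ] [ 0.44898488 -0.0030113   0.01      ]
0.10172248198670233 -9.995490677377916
[0.6538 0.0367 0.0345]
[ 0.6283 -0.1109  0.0345]
[ 0.4809 -0.0855  0.0345]
[0.5069 0.0609 0.0345]
0.14983577998778463 -9.78638856300995
cap n447 rect 542.1 -244.1 ang 29.8 size [32.  16.8] | mean [ 543.2 -241.8] pca 29.8 ztop 0.0180 px [420.  85.]
cap n367 rect 483.2 -212.3 ang 54.8 size [33.1 16.3] | mean [ 484.8 -209.5] pca 53.3 ztop 0.0182 px [393. 141.]
cap n372 rect 523.7 161.0 ang 63.5 size [32.  15.4] | mean [524.2 160.2] pca 57.8 ztop 0.0178 px [ 87. 163.]
cap n316 rect 429.7 -175.5 ang 63.3 size [32.2 15.9] | mean [ 431.  -173.2] pca 62.4 ztop 0.0180 px [366. 189.]
```

```bash
sed -i 's/^A=.*/A=np.array([.568,-.0238]);Y=np.radians(-9.8)/' go.py; python3 go.py F -79 -30 120 0; python3 -m inch '[[[0,0,0,0.05,-0.15,0.7,-1],[0,0,0,0,0,0.8,-1],[0,0,0,0,0,0.7,-1],[0,0,0,0,0,0,-1],[0,0,0,0,0,0,-1]]]';python3 go.py F -79 -30 46 0
```

```text
t2.40 world [483.3 -44.1 231. ] yaw -10.1 | feeder [-80.1 -34.4] yaw -0.3 | F [-0.4 -1.3  0.6] open -0.00 grip 0.0 tilt 0.08
turn tool z -0.3
left (tool units, after turn) [ 0.021 -0.089  2.22 ]
t: 3.02
eef_pos: [0.4882, -0.0364, 0.1224]
tcp_rot: [3.141, -0.001, -0.176]
contact_force: [0.2, -0.4, 0.0]
opening: 0.002
grasp_force: 0.0
t3.02 world [488.2 -36.4 122.4] yaw -10.1 | feeder [-76.5 -26. ] yaw -0.3 | F [ 0.2 -0.4  0. ] open 0.00 grip 0.0 tilt 0.06
turn tool z -0.3
left (tool units, after turn) [-0.051  0.08   1.528]
```

```bash
python3 -m inch '[[[0,0,0,-0.05,0.08,0.5,-1],[0,0,0,0,0,0.5,-1],[0,0,0,0,0,0.5,-1],[0,0,0,0,0,0,-1],[0,0,0,0,0,0,-1]]]';python3 go.py F -79 25 46 0
```

```text
t: 3.65
eef_pos: [0.4856, -0.0393, 0.0478]
tcp_rot: [-3.141, -0.002, -0.175]
contact_force: [0.3, 0.3, 0.4]
opening: -0.001
grasp_force: 0.0
t3.65 world [485.6 -39.3  47.8] yaw -10.0 | feeder [-78.5 -29.3] yaw -0.2 | F [0.3 0.3 0.4] open -0.00 grip 0.0 tilt 0.13
turn tool z -0.2
left (tool units, after turn) [-0.01  -1.085  0.036]
```

```bash
python3 -m inch '[[[0,0,0,0,-0.1,0,-1],[0,0,0,0,-0.2,0,-1],[0,0,0,0,-0.2,0,-1],[0,0,0,0,-0.2,0,-1],[0,0,0,0,-0.2,0,-1],[0,0,0,0,-0.14,0,-1],[0,0,0,0,0,0,-1],[0,0,0,0,0,0,-1]]]';python3 go.py F -79 25 46 0
```

```text
t: 4.65
eef_pos: [0.4936, 0.0124, 0.0462]
tcp_rot: [-3.141, 0.0, -0.174]
contact_force: [0.4, -1.2, 0.0]
opening: 0.0
grasp_force: 0.4
t4.65 world [493.6  12.4  46.2] yaw -10.0 | feeder [-79.5  23. ] yaw -0.2 | F [ 0.4 -1.2  0. ] open 0.00 grip 0.4 tilt 0.02
turn tool z -0.2
left (tool units, after turn) [ 0.01  -0.041  0.004]
```

```bash
python3 -m inch '[[[0,0,0,0,-0.06,0,-1],[0,0,0,0,0,0,-1]]]';python3 go.py;python3 -m inch '[[[0,0,0,0,-0.06,0,-1],[0,0,0,0,0,0,-1]]]';python3 go.py
```

```text
t: 4.9
eef_pos: [0.4936, 0.0129, 0.0462]
tcp_rot: [3.139, 0.001, -0.177]
contact_force: [-1.0, -8.4, 1.6]
opening: -0.001
grasp_force: 3.9
t4.90 world [493.6  12.9  46.2] yaw -10.1 | feeder [-79.6  23.5] yaw -0.3 | F [-1.  -8.4  1.6] open -0.00 grip 3.9 tilt 0.16
t: 5.15
eef_pos: [0.4936, 0.0133, 0.0462]
tcp_rot: [3.136, 0.002, -0.179]
contact_force: [-1.7, -14.4, 4.9]
opening: 0.0
grasp_force: 7.4
t5.15 world [493.6  13.3  46.2] yaw -10.2 | feeder [-79.6  23.9] yaw -0.4 | F [ -1.7 -14.4   4.9] open 0.00 grip 7.4 tilt 0.33
```

```bash
python3 -m inch '[[[0,0,0,0,0.2,0,-1],[0,0,0,0,0,-0.8,-1],[0,0,-10.5,0,0,-0.9,-1],[0,0,-10.5,0,0,-0.5,-0.1],[0,0,-10.5,0,0,0,-0.1],[0,0,-10.5,0,0,0,-0.1],[0,0,-10.5,0,0,0,-0.1],[0,0,-10.5,0,0,0,-0.1],[0,0,-10,0,0,0,-0.1],[0,0,0,0,0,0,-0.1]]]' 40; python3 go.py W 430 -174.5 100 63
```

```text
t: 6.4
eef_pos: [0.4928, 0.0085, 0.1561]
tcp_rot: [-3.141, -0.001, 1.099]
contact_force: [-0.3, 1.4, -0.3]
opening: 0.449
grasp_force: 0.0
t6.40 world [492.8   8.5 156.1] yaw 63.0 | feeder [-79.6  19. ] yaw 72.8 | F [-0.3  1.4 -0.3] open 0.45 grip 0.0 tilt 0.07
turn tool z -0.0
left (tool units, after turn) [-3.831  0.543  1.123]
```

```bash
python3 -m inch '[[[0,0,0,-0.95,0.14,0,-0.1],[0,0,0,-0.96,0.14,0,-0.1],[0,0,0,-0.96,0.14,0,-0.1],[0,0,0,-0.96,0.12,0,-0.1],[0,0,0,0,0,0,-0.1],[0,0,0,0,0,0,-0.1]]]'; python3 go.py W 430 -174.5 100 63
python3 - <<'E'
from caps import *
c=cam("wrist");save(c,"pics/w1.png");caps(c)
E
```

```text
t: 7.15
eef_pos: [0.4304, -0.1741, 0.1564]
tcp_rot: [3.141, -0.001, 1.097]
contact_force: [0.8, -0.0, -0.5]
opening: 0.449
grasp_force: 0.0
t7.15 world [ 430.4 -174.1  156.4] yaw 62.9 | feeder [-110.  -171.5] yaw 72.7 | F [ 0.8 -0.  -0.5] open 0.45 grip 0.0 tilt 0.05
turn tool z -0.1
left (tool units, after turn) [-0.011 -0.003  1.128]
cap n504 rect 428.3 -175.7 ang 61.0 size [32.4 16.9] | mean [ 429.4 -173.5] pca 62.8 ztop 0.0179 px [256. 183.]
cap n501 rect 482.3 -212.6 ang 54.0 size [32.1 17.2] | mean [ 482.8 -209.9] pca 54.2 ztop 0.0180 px [321. 190.]
cap n497 rect 541.0 -243.6 ang 30.1 size [31.2 15.3] | mean [ 541.5 -241.6] pca 32.7 ztop 0.0180 px [387. 192.]
```

```bash
python3 -m inch '[[[0,0,0,-0.02,0,0.9,-0.1],[0,0,0,0,0,0.9,-0.1],[0,0,0,0,0,0.7,-0.1],[0,0,0,0,0,0.4,-0.1],[0,0,0,0,0,0.12,-0.1],[0,0,0,0,0,0,-1],[0,0,0,0,0,0,-1],[0,0,0,0,0,0,-1],[0,0,0,0,0,0,-1]]]' 40; python3 go.py W 430 -174.5 5 63
```

```text
t: 8.32
eef_pos: [0.43, -0.1759, 0.0059]
tcp_rot: [3.14, -0.0, 1.099]
contact_force: [-0.3, 0.4, 5.9]
opening: 0.183
grasp_force: 42.3
t8.32 world [ 430.  -175.9    5.9] yaw 63.0 | feeder [-110.1 -173.4] yaw 72.8 | F [-0.3  0.4  5.9] open 0.18 grip 42.3 tilt 0.07
turn tool z -0.0
left (tool units, after turn) [ 0.025 -0.012  0.018]
```

```bash
python3 -m inch '[[[0,0,0,0,0,-0.5,-1],[0,0,0,0,0,-0.9,-1],[0,0,10.4,0,0,-0.9,-1],[0,0,10.4,0,0,0,-1],[0,0,10.4,0,0,0,-1],[0,0,10.4,0,0,0,-1],[0,0,10.4,0,0,0,-1],[0,0,10.4,0,0,0,-1],[0,0,10.4,0,0,0,-1],[0,0,0,0,0,0,-1]]]'; python3 go.py F -101 0 60 0
```

```text
t: 9.57
eef_pos: [0.4296, -0.1755, 0.1205]
tcp_rot: [3.141, -0.0, -0.17]
contact_force: [-0.5, -0.6, -0.2]
opening: 0.186
grasp_force: 45.3
t9.57 world [ 429.6 -175.5  120.5] yaw -9.7 | feeder [-110.6 -173.1] yaw 0.1 | F [-0.5 -0.6 -0.2] open 0.19 grip 45.3 tilt 0.02
turn tool z 0.1
left (tool units, after turn) [ 0.192 -3.462  1.209]
```

```bash
python3 -m inch '[[[0,0,0,0.05,-0.8,0,-1],[0,0,0,0.05,-0.9,0,-1],[0,0,0,0.05,-0.9,0,-1],[0,0,0,0.04,-0.86,0.2,-1],[0,0,0,0,0,0.6,-1],[0,0,0,0,0,0.6,-1],[0,0,0,0,0,0,-1],[0,0,0,0,0,0,-1]]]'; python3 go.py F -101 0 16.5 0
python3 - <<'E'
from h import *
c=cam("wrist");save(c,"pics/w2.png")
E
```

```text
t: 10.58
eef_pos: [0.4688, -0.0068, 0.051]
tcp_rot: [-3.141, -0.0, -0.169]
contact_force: [-0.1, -0.2, 0.3]
opening: 0.19
grasp_force: 45.3
t10.57 world [468.8  -6.8  51. ] yaw -9.7 | feeder [-1.007e+02 -1.000e-01] yaw 0.1 | F [-0.1 -0.2  0.3] open 0.19 grip 45.3 tilt 0.03
turn tool z 0.1
left (tool units, after turn) [-0.007 -0.003  0.69 ]
```

View pics/w2.png

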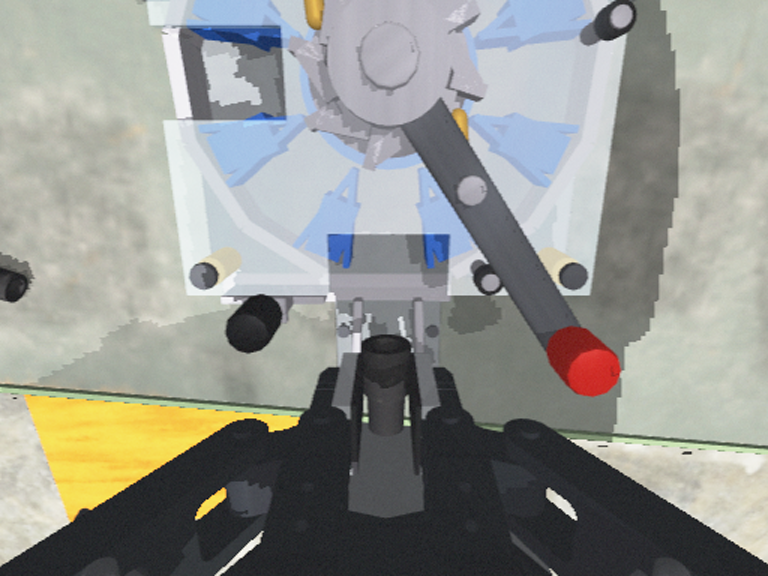

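The gate is open, with its knob at (253,323). The cap at (386,385) is centred over the chute (u≈387).

```bash
python3 -m inch '[[[0,0,0,0,0,0.3,-1],[0,0,0,0,0,0.3,-1],[0,0,0,0,0,0.09,-1],[0,0,0,0,0,0,-1]]]'; python3 go.py
python3 -m inch '[[[0,0,0,0,0,0,-0.3],[0,0,0,0,0,0,-0.3],[0,0,0,0,0,-0.4,-0.3],[0,0,0,0,0,-0.4,-0.3],[0,0,0,-0.45,0,0,-1],[0,0,0,-0.45,0,0,-1],[0,0,0,0,0,0,-1],[0,0,0,0,0,0,-1]]]'; python3 go.py F -146 0 16 0
python3 - <<'E'
from h import *
c=cam("wrist");save(c,"pics/w3.png")
E
```

```text
t: 11.12
eef_pos: [0.4688, -0.0068, 0.0164]
tcp_rot: [-3.141, -0.001, -0.171]
contact_force: [0.0, -0.9, -0.4]
opening: 0.189
grasp_force: 45.4
t11.12 world [468.8  -6.8  16.4] yaw -9.8 | feeder [-100.6   -0.2] yaw 0.0 | F [ 0.  -0.9 -0.4] open 0.19 grip 45.4 tilt 0.05
t: 12.12
eef_pos: [0.4252, 0.0009, 0.0561]
tcp_rot: [-3.141, -0.001, -0.171]
contact_force: [-0.3, 0.4, 0.1]
opening: 0.003
grasp_force: 0.0
t12.12 world [425.2   0.9  56.1] yaw -9.8 | feeder [-144.9    0. ] yaw 0.0 | F [-0.3  0.4  0.1] open 0.00 grip 0.0 tilt 0.09
turn tool z 0.0
left (tool units, after turn) [-0.022  0.001  0.801]
```

View pics/w3.png

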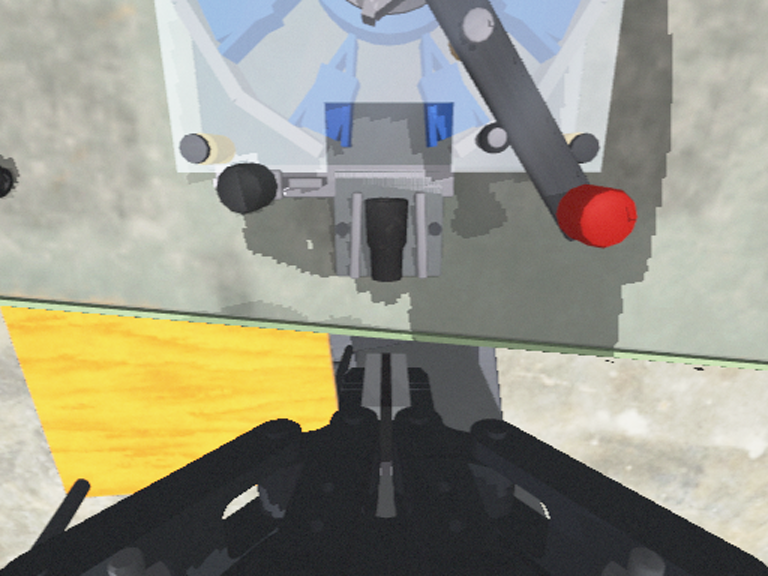

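The cap lies straight in the chute at (387,240).

```bash
python3 -m inch '[[[0,0,0,0,0,0.5,-1],[0,0,0,0,0,0.3,-1],[0,0,0,0,0,0,-1],[0,0,0,0.2,0,0,-1],[0,0,0,0.2,0,0,-1],[0,0,0,0.2,0,0,-1],[0,0,0,0.2,0,0,-1],[0,0,0,0.2,0,0,-1],[0,0,0,0.2,0,0,-1],[0,0,0,0.16,0,0,-1],[0,0,0,0,0,0,-1]]]'; python3 go.py F -73 0 16 0;python3 -m inch '[[[0,0,0,0.1,0,0,-1],[0,0,0,0,0,0,-1]]]'; python3 go.py F -73 0 16 0
```

```text
t: 13.55
eef_pos: [0.4917, -0.0107, 0.0157]
tcp_rot: [-3.141, -0.0, -0.171]
contact_force: [-0.0, -0.1, 0.6]
opening: -0.0
grasp_force: 0.0
t13.55 world [491.7 -10.7  15.7] yaw -9.8 | feeder [-77.4  -0.1] yaw -0.0 | F [-0.  -0.1  0.6] open -0.00 grip 0.0 tilt 0.03
turn tool z -0.0
left (tool units, after turn) [ 0.088 -0.002 -0.005]
t: 13.8
eef_pos: [0.4955, -0.0115, 0.0156]
tcp_rot: [3.141, 0.001, -0.171]
contact_force: [-1.7, 0.8, -0.8]
opening: 0.001
grasp_force: 0.6
t13.80 world [495.5 -11.5  15.6] yaw -9.8 | feeder [-73.5  -0.2] yaw 0.0 | F [-1.7  0.8 -0.8] open 0.00 grip 0.6 tilt 0.06
turn tool z 0.0
left (tool units, after turn) [ 0.011 -0.004 -0.007]
```

```bash
for i in 1; do python3 -m inch '[[[0,0,0,0.05,0,0,-1],[0,0,0,0,0,0,-1]]]'; done; python3 go.py;python3 -m inch '[[[0,0,0,0.05,0,0,-1],[0,0,0,0,0,0,-1]]]'; python3 go.py
```

```text
t: 14.05
eef_pos: [0.4956, -0.0116, 0.0155]
tcp_rot: [3.141, 0.005, -0.17]
contact_force: [-6.8, 3.0, 4.0]
opening: -0.001
grasp_force: 3.7
t14.05 world [495.6 -11.6  15.5] yaw -9.8 | feeder [-73.4  -0.3] yaw 0.0 | F [-6.8  3.   4. ] open -0.00 grip 3.7 tilt 0.29
t: 14.3
eef_pos: [0.4957, -0.0117, 0.0152]
tcp_rot: [3.14, 0.009, -0.17]
contact_force: [-11.7, 2.9, 8.7]
opening: 0.003
grasp_force: 6.6
t14.30 world [495.7 -11.7  15.2] yaw -9.7 | feeder [-73.3  -0.4] yaw 0.1 | F [-11.7   2.9   8.7] open 0.00 grip 6.6 tilt 0.54
```

```bash
python3 -m inch '[[[0,0,0,-0.25,0,0,-1],[0,0,0,0,0,-0.7,-1],[0,0,0,0,0,-0.8,-1],[0,0,0,0,0,-0.6,-1],[0,0,0,0,0,0,-1],[0,0,0,0,0,0,-1]]]'; python3 go.py F -86 -60.2 62 35;python3 -m inch '[[[0,0,-10,0,0.9,0,-0.3],[0,0,0,0,0,0,-0.3],[0,0,0,0,0,0,-0.3]]]'; python3 go.py F -86 -60.2 62 35
```

```text
t: 15.05
eef_pos: [0.4884, -0.0104, 0.1205]
tcp_rot: [3.141, -0.0, -0.171]
contact_force: [0.1, -0.9, -0.7]
opening: -0.004
grasp_force: 0.0
t15.05 world [488.4 -10.4 120.5] yaw -9.8 | feeder [-80.7  -0.4] yaw -0.0 | F [ 0.1 -0.9 -0.7] open -0.00 grip 0.0 tilt 0.02
turn tool z -35.0
left (tool units, after turn) [-0.774  0.919  1.169]
t: 15.42
eef_pos: [0.4806, -0.0544, 0.1199]
tcp_rot: [-3.141, 0.001, 0.002]
contact_force: [0.9, 0.6, 0.8]
opening: 0.351
grasp_force: 0.0
t15.43 world [480.6 -54.4 119.9] yaw 0.1 | feeder [-80.9 -45. ] yaw 9.9 | F [0.9 0.6 0.8] open 0.35 grip 0.0 tilt 0.09
turn tool z -25.1
left (tool units, after turn) [-0.257  0.191  1.159]
```

```bash
python3 -m inch '[[[0,0,-8.4,0,0,0,-0.3],[0,0,-8.4,0,0,0,-0.3],[0,0,-8.4,0,0,0,-0.3],[0,0,0,-0.25,0.18,0.4,-0.3],[0,0,0,0,0,0.5,-0.3],[0,0,0,0,0,0.27,-0.3],[0,0,0,0,0,0,-1],[0,0,0,0,0,0,-1],[0,0,0,0,0,0,-1]]]' 25; python3 go.py F -86 -60.2 62 35
```

```text
t: 16.55
eef_pos: [0.4735, -0.0684, 0.0614]
tcp_rot: [-3.141, 0.001, 0.443]
contact_force: [4.4, -2.3, -21.2]
opening: 0.182
grasp_force: 24.8
t16.55 world [473.5 -68.4  61.4] yaw 25.4 | feeder [-85.6 -60. ] yaw 35.2 | F [  4.4  -2.3 -21.2] open 0.18 grip 24.8 tilt 0.07
turn tool z 0.2
left (tool units, after turn) [-0.01  -0.002 -0.013]
```

```bash
python3 -m inch '[[[0,0,-9.33,0.028,0.341,0,-1],[0,0,-9.33,0.028,0.341,0,-1],[0,0,-9.33,0.028,0.341,0,-1],[0,0,0,0,0,0,-1]]]'; python3 go.py F -38.2 -97.8 62 63;python3 -m inch '[[[0,0,-9.33,0.028,0.341,0,-1],[0,0,-9.33,0.028,0.341,0,-1],[0,0,-9.33,0.028,0.341,0,-1],[0,0,0,0,0,0,-1],[0,0,0,0,0,0,-1]]]'; python3 go.py F 1.83 -105 62 91
```

```text
t: 17.05
eef_pos: [0.5046, -0.107, 0.0612]
tcp_rot: [-3.138, 0.001, 0.93]
contact_force: [-2.3, 2.2, -12.7]
opening: 0.185
grasp_force: 25.9
t17.05 world [ 504.6 -107.    61.2] yaw 53.3 | feeder [-48.3 -92.7] yaw 63.1 | F [ -2.3   2.2 -12.7] open 0.18 grip 25.9 tilt 0.23
turn tool z 0.1
left (tool units, after turn) [ 0.002  0.227 -0.015]
t: 17.68
eef_pos: [0.5502, -0.1267, 0.0613]
tcp_rot: [-3.137, 0.001, 1.416]
contact_force: [-3.7, 0.3, -15.1]
opening: 0.18
grasp_force: 25.7
t17.68 world [ 550.2 -126.7   61.3] yaw 81.1 | feeder [  -0.  -104.4] yaw 90.9 | F [ -3.7   0.3 -15.1] open 0.18 grip 25.7 tilt 0.26
turn tool z -0.1
left (tool units, after turn) [-0.012  0.037 -0.013]
```

```bash
python3 -m inch '[[[0,0,0,0,0.06,0,-1],[0,0,0,0,0,0,-1]]]'; python3 go.py F 1.83 -105 62 91;python3 -m inch '[[[0,0,0,0,0.06,0,-1],[0,0,0,0,0,0,-1]]]'; python3 go.py F 1.83 -105 62 91
```

```text
t: 17.92
eef_pos: [0.5519, -0.1269, 0.0612]
tcp_rot: [-3.135, 0.002, 1.418]
contact_force: [-9.4, 0.4, -11.4]
opening: 0.188
grasp_force: 26.1
t17.93 world [ 551.9 -126.9   61.2] yaw 81.2 | feeder [   1.7 -104.4] yaw 91.0 | F [ -9.4   0.4 -11.4] open 0.19 grip 26.1 tilt 0.41
turn tool z 0.0
left (tool units, after turn) [-0.013  0.002 -0.015]
t: 18.18
eef_pos: [0.5524, -0.1271, 0.0611]
tcp_rot: [-3.13, 0.003, 1.418]
contact_force: [-16.6, 2.4, -4.8]
opening: 0.183
grasp_force: 26.9
t18.18 world [ 552.4 -127.1   61.1] yaw 81.2 | feeder [   2.2 -104.5] yaw 91.0 | F [-16.6   2.4  -4.8] open 0.18 grip 26.9 tilt 0.68
turn tool z 0.0
left (tool units, after turn) [-0.011 -0.007 -0.018]
```

```bash
python3 -m inch '[[[0,0,0,0,-0.12,0,-1],[0,0,9.33,0.028,-0.341,0,-1],[0,0,9.33,0.028,-0.341,0,-1],[0,0,9.33,0.028,-0.341,0,-1],[0,0,9.33,0.028,-0.341,0,-1],[0,0,9.33,0.028,-0.341,0,-1],[0,0,9.33,0.028,-0.341,0,-1],[0,0,0,0,0,0,-1]]]'; python3 go.py F -86 -60.2 62 35; python3 -m inch '[[[0,0,0,0,0,0,-0.3],[0,0,0,0,0,0,-0.3],[0,0,0,0,0,-0.5,-0.3],[0,0,0,0,0,-0.9,-0.3],[0,0,0,-0.3,0,-0.4,-0.1],[0,0,0,0,0,0,-0.1],[0,0,0,0,0,0,-0.1]]]'; python3 go.py W 483.5 -211 100 54
python3 - <<'E'
from caps import *
c=cam("wrist");save(c,"pics/w4.png");caps(c)
E
```

```text
t: 19.18
eef_pos: [0.4737, -0.0684, 0.0621]
tcp_rot: [3.14, -0.001, 0.438]
contact_force: [2.9, -3.9, -23.7]
opening: 0.185
grasp_force: 25.3
t19.18 world [473.7 -68.4  62.1] yaw 25.1 | feeder [-85.4 -60. ] yaw 34.9 | F [  2.9  -3.9 -23.7] open 0.19 grip 25.3 tilt 0.12
turn tool z -0.1
left (tool units, after turn) [-0.013 -0.003  0.002]
t: 20.05
eef_pos: [0.4605, -0.0743, 0.1523]
tcp_rot: [3.141, -0.001, 0.443]
contact_force: [-0.7, -0.3, -0.3]
opening: 0.444
grasp_force: 0.0
t20.05 world [460.5 -74.3 152.3] yaw 25.4 | feeder [-97.3 -68.1] yaw 35.2 | F [-0.7 -0.3 -0.3] open 0.44 grip 0.0 tilt 0.07
turn tool z -28.6
left (tool units, after turn) [-1.941  1.979  1.046]
cap n591 rect 541.9 -244.2 ang 29.8 size [31.6 17.5] | mean [ 542.7 -241. ] pca 28.9 ztop 0.0180 px [448. 180.]
cap n421 rect 483.0 -211.8 ang 53.9 size [31.8 17. ] | mean [ 484.4 -208.9] pca 53.5 ztop 0.0176 px [387. 218.]
```

View pics/w4.png

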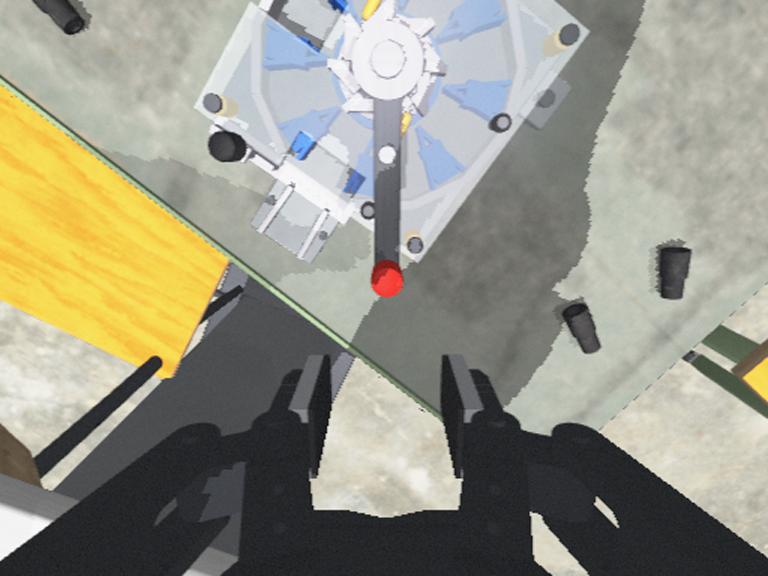

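The lever is home at (387,279), the pocket at the chute is empty, and two caps are at the right, at (582,328) and (674,272).

```bash
python3 -m inch '[[[0,0,-9.5,0,0,0,-0.1],[0,0,-9.5,0,0,0,-0.1],[0,0,-9.6,0,0,0,-0.1],[0,0,0,-0.63,0.66,0,-0.1],[0,0,0,-0.65,0.66,0,-0.1],[0,0,0,-0.66,0.66,0,-0.1],[0,0,0,0,0,0.5,-0.1],[0,0,0,0,0,0.5,-0.1],[0,0,0,0,0,0,-0.1],[0,0,0,0,0,0,-0.1]]]'; python3 go.py W 483.5 -210.7 5 54
python3 - <<'E'
from caps import *
caps(cam("wrist"))
E
```

```text
t: 21.35
eef_pos: [0.4836, -0.2106, 0.1025]
tcp_rot: [-3.141, -0.0, 0.943]
contact_force: [0.5, -0.6, 0.6]
opening: 0.448
grasp_force: 0.0
t21.35 world [ 483.6 -210.6  102.5] yaw 54.1 | feeder [ -51.3 -198.5] yaw 63.9 | F [ 0.5 -0.6  0.6] open 0.45 grip 0.0 tilt 0.03
turn tool z 0.1
left (tool units, after turn) [-3.000e-03 -1.000e-03  1.949e+00]
cap n755 rect 541.7 -244.8 ang 31.8 size [32.  16.8] | mean [ 542.3 -242.3] pca 31.6 ztop 0.0180 px [340. 189.]
cap n721 rect 482.7 -212.6 ang 53.4 size [32.2 16.3] | mean [ 484.1 -210.5] pca 54.3 ztop 0.0179 px [258. 199.]
```

```bash
python3 -m inch '[[[0,0,0,-0.02,0.01,0.8,-0.1],[0,0,0,0,0,0.7,-0.1],[0,0,0,0,0,0.44,-0.1],[0,0,0,0,0,0,-1],[0,0,0,0,0,0,-1],[0,0,0,0,0,0,-1],[0,0,0,0,0,0,-1]]]' 40; python3 go.py
python3 -m inch '[[[0,0,0,0,0,-0.5,-1],[0,0,0,0,0,-0.9,-1],[0,0,10.6,0,0,-0.9,-1],[0,0,10.6,0,0,0,-1],[0,0,10.6,0,0,0,-1],[0,0,10.6,0,0,0,-1],[0,0,10.6,0,0,0,-1],[0,0,10.6,0,0,0,-1],[0,0,0,0,0,0,-1],[0,0,0,0,0,0,-1]]]'; python3 go.py F -101 0 60 0
```

```text
t: 22.28
eef_pos: [0.4834, -0.2125, 0.0062]
tcp_rot: [3.14, -0.0, 0.942]
contact_force: [0.3, -0.0, -1.4]
opening: 0.188
grasp_force: 44.0
t22.27 world [ 483.4 -212.5    6.2] yaw 54.0 | feeder [ -51.2 -200.3] yaw 63.8 | F [ 0.3 -0.  -1.4] open 0.19 grip 44.0 tilt 0.09
t: 23.52
eef_pos: [0.483, -0.2121, 0.1205]
tcp_rot: [3.142, -0.0, -0.163]
contact_force: [0.3, 0.1, -0.3]
opening: 0.187
grasp_force: 44.0
t23.52 world [ 483.  -212.1  120.5] yaw -9.4 | feeder [ -51.7 -200. ] yaw 0.4 | F [ 0.3  0.1 -0.3] open 0.19 grip 44.0 tilt 0.01
turn tool z 0.4
left (tool units, after turn) [-0.985 -4.     1.21 ]
```

```bash
python3 -m inch '[[[0,0,0.4,-0.2,-0.8,0,-1],[0,0,0,-0.2,-0.8,0,-1],[0,0,0,-0.2,-0.8,0,-1],[0,0,0,-0.2,-0.8,0,-1],[0,0,0,-0.18,-0.8,0,-1],[0,0,0,0,0,0.6,-1],[0,0,0,0,0,0.6,-1],[0,0,0,0,0,0,-1],[0,0,0,0,0,0,-1]]]'; python3 go.py F -101 0 16.5 0
python3 - <<'E'
from h import *
c=cam("wrist");save(c,"pics/w5.png",1.0)
E
```

```text
t: 24.65
eef_pos: [0.4695, -0.0068, 0.061]
tcp_rot: [-3.141, -0.0, -0.173]
contact_force: [-0.1, 0.1, -0.3]
opening: 0.191
grasp_force: 44.0
t24.65 world [469.5  -6.8  61. ] yaw -9.9 | feeder [-100.    0.] yaw -0.1 | F [-0.1  0.1 -0.3] open 0.19 grip 44.0 tilt 0.03
turn tool z -0.1
left (tool units, after turn) [-0.021  0.     0.89 ]
```

View pics/w5.png

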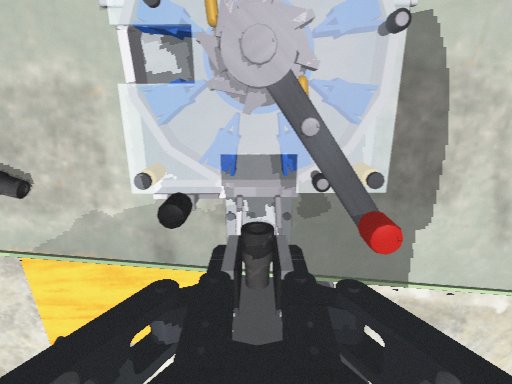

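Run:
```python
import cv2,numpy as np
a=cv2.imread('pics/w4.png')[40:260,220:540];b=cv2.imread('pics/w5.png')[0:200,190:400]
a=cv2.resize(a,(640,440));b=cv2.resize(b,(462,440))
o=np.zeros((590,640,3),np.uint8)
o[:330,:480]=cv2.resize(a,(480,330));o[330:,:273]=cv2.resize(b,(273,260));cv2.imwrite('pics/z.png',o)
```

```text
(no output)
```

View pics/z.png

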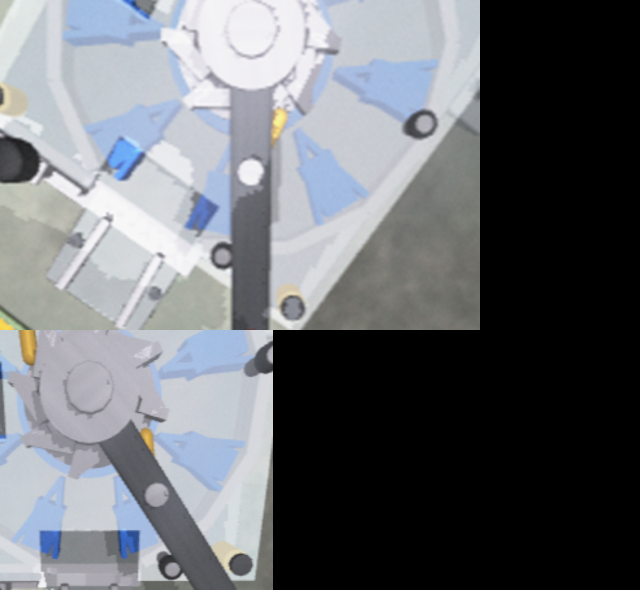

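Run:
```python
from h import *
M=lambda c,x,y,z:None
o=np.zeros((520,800,3),np.uint8)
def proj(c,p):
    R=Ro.from_euler('xyz',c["rotation"]).as_matrix();q=R.T@(np.array(p)-c["xyz"]);K=c["intrinsics"];return np.array([K[0,0]*q[0]/-q[2]+K[0,2],-K[1,1]*q[1]/-q[2]*1+K[1,2]])
for i,n in enumerate(("scene","top")):
    c=cam(n);u,v=proj(c,[.568,-.0238,.02]).round().astype(int);x=c["img"][v-40:v+40,u-48:u+48,::-1];o[:333,i*400:(i+1)*400]=cv2.resize(x,(400,333),interpolation=cv2.INTER_CUBIC)
    ang=np.radians(225-9.8);q=proj(c,[.568+.046*np.cos(ang),-.0238+.046*np.sin(ang),.02]);q=((q-[u-48,v-40])*400/96).astype(int);print(n,q+[i*400,0])
cv2.imwrite('pics/st.png',o[:340])
```

```text
scene [155 207]
top [641 225]
```

View pics/st.png

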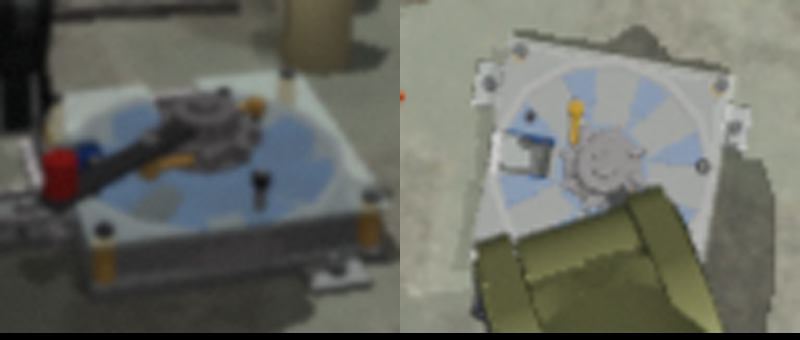

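Run:
```python
from h import *
def proj(c,p):
    R=Ro.from_euler('xyz',c["rotation"]).as_matrix();q=R.T@(np.array(p)-c["xyz"]);K=c["intrinsics"];return np.array([K[0,0]*q[0]/-q[2]+K[0,2],-K[1,1]*q[1]/-q[2]+K[1,2]])
A=np.array([.568,-.0238])
def samp(c,r,a):
    t=np.radians(a-9.8);u,v=proj(c,[A[0]+r*np.cos(t),A[1]+r*np.sin(t),.02]).round().astype(int);return c["img"][v,u].tolist()
s0=dict(np.load('/tmp/scene0.npz'));s1=cam("scene");w=cam("wrist");np.savez("/tmp/w5.npz",**{k:np.array(v) for k,v in w.items()})
for a in (215,220,225,230,235,265,270,275,315):
    print(a,[[samp(c,r,a) for r in (.04,.048,.056)] for c in (s0,s1,w)])
```

```text
215 [[[78, 95, 115], [78, 96, 116], [82, 98, 118]], [[86, 95, 98], [86, 94, 96], [88, 101, 112]], [[89, 92, 99], [173, 171, 180], [96, 98, 105]]]
220 [[[84, 98, 116], [90, 103, 116], [85, 101, 117]], [[89, 97, 97], [88, 95, 97], [89, 97, 99]], [[94, 95, 101], [179, 178, 184], [98, 100, 107]]]
225 [[[78, 95, 116], [102, 111, 115], [106, 114, 116]], [[87, 95, 95], [86, 94, 95], [94, 101, 102]], [[95, 95, 101], [167, 164, 172], [102, 105, 112]]]
230 [[[83, 99, 117], [102, 112, 115], [110, 118, 119]], [[86, 94, 96], [82, 90, 92], [103, 111, 112]], [[89, 90, 97], [201, 208, 213], [200, 205, 213]]]
235 [[[80, 99, 120], [98, 109, 117], [105, 115, 119]], [[84, 98, 109], [83, 93, 98], [97, 107, 112]], [[207, 208, 214], [198, 207, 213], [200, 204, 213]]]
265 [[[80, 98, 117], [96, 108, 115], [92, 99, 101]], [[87, 106, 127], [103, 117, 124], [99, 105, 107]], [[205, 209, 214], [201, 208, 213], [197, 205, 211]]]
270 [[[80, 98, 117], [100, 110, 114], [89, 96, 97]], [[87, 105, 127], [108, 119, 123], [92, 98, 99]], [[201, 206, 211], [203, 207, 214], [202, 207, 214]]]
275 [[[84, 101, 118], [94, 106, 116], [75, 81, 83]], [[90, 107, 126], [101, 114, 124], [81, 86, 89]], [[204, 207, 214], [201, 207, 213], [201, 206, 213]]]
315 [[[58, 70, 84], [80, 97, 116], [83, 100, 118]], [[60, 73, 88], [86, 104, 124], [89, 106, 126]], [[196, 204, 210], [30, 36, 35], [40, 40, 43]]]
```

Through the guard, the pocket at 225° now reads dark neutral in the scene camera, where before it was bluish. The first cap sits there, under the lever. I'll carry on and check again once it is clear of the lever.

```bash
python3 -m inch '[[[0,0,0,-0.02,0,0.4,-1],[0,0,0,0,0,0.35,-1],[0,0,0,0,0,0.12,-1],[0,0,0,0,0,0,-1]]]'; python3 go.py
python3 -m inch '[[[0,0,0,0,0,0,-0.3],[0,0,0,0,0,0,-0.3],[0,0,0,0,0,-0.4,-0.3],[0,0,0,0,0,-0.4,-0.3],[0,0,0,-0.45,0,0,-1],[0,0,0,-0.45,0,0,-1],[0,0,0,0,0,0,-1],[0,0,0,0,0,0,-1]]]'; python3 go.py F -146 0 16 0
python3 - <<'E'
from h import *
c=cam("wrist");P=pts(c);im=c["img"].max(-1)
x=np.mgrid[:384,:512]
m=(im<75)&(P[...,2]>.012)&(P[...,2]<.032)&(abs(P[...,0]-.47)<.05)&(abs(P[...,1]+.006)<.015)
Q=P[m];print(len(Q));r=cv2.minAreaRect((Q[:,:2]*1000).astype(np.float32));print(r,Q.mean(0),"want",[.4685,-.0066])
E
```

```text
t: 25.4
eef_pos: [0.4682, -0.0065, 0.0169]
tcp_rot: [3.142, 0.0, -0.174]
contact_force: [0.6, 0.1, 0.5]
opening: 0.19
grasp_force: 44.1
t25.40 world [468.2  -6.5  16.9] yaw -10.0 | feeder [-101.3    0. ] yaw -0.2 | F [0.6 0.1 0.5] open 0.19 grip 44.1 tilt 0.01
t: 26.4
eef_pos: [0.425, 0.0012, 0.0571]
tcp_rot: [-3.141, -0.002, -0.174]
contact_force: [0.1, 0.3, 0.3]
opening: 0.002
grasp_force: 0.0
t26.40 world [425.    1.2  57.1] yaw -10.0 | feeder [-145.1    0.3] yaw -0.2 | F [0.1 0.3 0.3] open 0.00 grip 0.0 tilt 0.10
turn tool z -0.2
left (tool units, after turn) [-0.017  0.006  0.823]
1315
((467.2171630859375, -5.811718940734863), (16.077545166015625, 32.12065887451172), 78.7720718383789) [ 0.46916992 -0.00618566  0.02519352] want [0.4685, -0.0066]
```

Placed well. Push home.

```bash
python3 -m inch '[[[0,0,0,0,0,0.5,-1],[0,0,0,0,0,0.32,-1],[0,0,0,0,0,0,-1],[0,0,0,0.2,0,0,-1],[0,0,0,0.2,0,0,-1],[0,0,0,0.2,0,0,-1],[0,0,0,0.2,0,0,-1],[0,0,0,0.2,0,0,-1],[0,0,0,0.2,0,0,-1],[0,0,0,0.16,0,0,-1],[0,0,0,0.08,0,0,-1],[0,0,0,0,0,0,-1]]]'; python3 go.py F -73.4 0 16 0;python3 -m inch '[[[0,0,0,0.08,0,0,-1],[0,0,0,0,0,0,-1]]]'; python3 go.py F -73.4 0 16 0
```

```text
t: 27.95
eef_pos: [0.4948, -0.0113, 0.0157]
tcp_rot: [-3.142, 0.0, -0.174]
contact_force: [1.3, -0.1, -0.5]
opening: -0.001
grasp_force: 0.0
t27.95 world [494.8 -11.3  15.7] yaw -10.0 | feeder [-74.3  -0.1] yaw -0.2 | F [ 1.3 -0.1 -0.5] open -0.00 grip 0.0 tilt 0.01
turn tool z -0.2
left (tool units, after turn) [ 0.017 -0.002 -0.006]
t: 28.2
eef_pos: [0.4956, -0.0116, 0.0154]
tcp_rot: [3.14, 0.005, -0.174]
contact_force: [-5.8, 0.9, 3.8]
opening: 0.001
grasp_force: 3.4
t28.20 world [495.6 -11.6  15.4] yaw -9.9 | feeder [-73.4  -0.3] yaw -0.1 | F [-5.8  0.9  3.8] open 0.00 grip 3.4 tilt 0.32
turn tool z -0.1
left (tool units, after turn) [ 0.    -0.007 -0.012]
```

```bash
python3 -m inch '[[[0,0,0,-0.18,0,0,-1],[0,0,0,0,0,-0.7,-1],[0,0,0,0,0,-0.8,-1],[0,0,-8.7,0,0,-0.6,-0.3],[0,0,-8.7,0,0,0,-0.3],[0,0,-8.7,0,0,0,-0.3],[0,0,-8.7,0,0,0,-0.3],[0,0,0,-0.38,0.46,0,-0.3],[0,0,0,-0.4,0.46,0,-0.3],[0,0,0,0,0,0,-0.3],[0,0,0,0,0,0,-0.3]]]'; python3 go.py F -86 -60.2 62 35
```

```text
t: 29.58
eef_pos: [0.4739, -0.0681, 0.1209]
tcp_rot: [3.141, -0.001, 0.433]
contact_force: [-0.7, -0.0, 0.2]
opening: 0.348
grasp_force: 0.0
t29.57 world [473.9 -68.1 120.9] yaw 24.8 | feeder [-85.2 -59.6] yaw 34.6 | F [-0.7 -0.   0.2] open 0.35 grip 0.0 tilt 0.05
turn tool z -0.4
left (tool units, after turn) [-0.019  0.     1.179]
```

Full stroke and return (overshoot 0.12 at the stop, as measured last time).

```bash
python3 -m inch '[[[0,0,-0.4,-0.02,0,0.4,-0.3],[0,0,0,0,0,0.5,-0.3],[0,0,0,0,0,0.28,-0.3],[0,0,0,0,0,0,-1],[0,0,0,0,0,0,-1],[0,0,0,0,0,0,-1]]]' 25; python3 go.py
python3 -m inch '[[[0,0,-9.33,0.028,0.341,0,-1],[0,0,-9.33,0.028,0.341,0,-1],[0,0,-9.33,0.028,0.341,0,-1],[0,0,-9.33,0.028,0.341,0,-1],[0,0,-9.33,0.028,0.341,0,-1],[0,0,-9.33,0.028,0.341,0,-1],[0,0,0,0,0.1,0,-1],[0,0,0,0,0,0,-1],[0,0,0,0,0,0,-1]]]'; python3 go.py F 1.83 -105 62 91
```

```text
t: 30.32
eef_pos: [0.4726, -0.0689, 0.0612]
tcp_rot: [-3.141, 0.0, 0.44]
contact_force: [5.3, -1.0, -27.9]
opening: 0.184
grasp_force: 24.8
t30.32 world [472.6 -68.9  61.2] yaw 25.2 | feeder [-86.3 -60.6] yaw 35.0 | F [  5.3  -1.  -27.9] open 0.18 grip 24.8 tilt 0.06
t: 31.45
eef_pos: [0.5518, -0.1279, 0.061]
tcp_rot: [-3.132, 0.001, 1.417]
contact_force: [-10.7, 3.0, -6.5]
opening: 0.18
grasp_force: 26.9
t31.45 world [ 551.8 -127.9   61. ] yaw 81.2 | feeder [   1.8 -105.4] yaw 91.0 | F [-10.7   3.   -6.5] open 0.18 grip 26.9 tilt 0.53
turn tool z 0.0
left (tool units, after turn) [ 0.007  0.001 -0.019]
```

```bash
python3 -m inch '[[[0,0,0,0,-0.1,0,-1],[0,0,9.33,0.028,-0.341,0,-1],[0,0,9.33,0.028,-0.341,0,-1],[0,0,9.33,0.028,-0.341,0,-1],[0,0,9.33,0.028,-0.341,0,-1],[0,0,9.33,0.028,-0.341,0,-1],[0,0,9.33,0.028,-0.341,0,-1],[0,0,0,0,0,0,-1]]]'; python3 go.py F -86 -60.2 62 35; python3 -m inch '[[[0,0,0,0,0,0,-0.3],[0,0,0,0,0,0,-0.3],[0,0,0,0,0,-0.5,-0.3],[0,0,0,0,0,-0.9,-0.3],[0,0,0,-0.3,0,-0.4,-0.1],[0,0,0,0,0,0,-0.1],[0,0,0,0,0,0,-0.1]]]'; python3 go.py W 541.8 -243 100 31
python3 - <<'E'
from caps import *
c=cam("wrist");caps(c);cv2.imwrite('pics/w6.png',cv2.resize(c["img"][:230,100:400,::-1],None,fx=2.4,fy=2.4,interpolation=cv2.INTER_CUBIC))
E
```

```text
t: 32.45
eef_pos: [0.4728, -0.069, 0.0619]
tcp_rot: [3.141, -0.0, 0.437]
contact_force: [3.7, -1.2, -19.7]
opening: 0.184
grasp_force: 25.6
t32.45 world [472.8 -69.   61.9] yaw 25.1 | feeder [-86.1 -60.7] yaw 34.9 | F [  3.7  -1.2 -19.7] open 0.18 grip 25.6 tilt 0.06
turn tool z -0.1
left (tool units, after turn) [ 0.008 -0.007 -0.003]
t: 33.33
eef_pos: [0.4595, -0.0753, 0.1517]
tcp_rot: [3.141, -0.001, 0.44]
contact_force: [0.2, 0.6, -0.0]
opening: 0.45
grasp_force: 0.0
t33.33 world [459.5 -75.3 151.7] yaw 25.2 | feeder [-98.2 -69.2] yaw 35.0 | F [ 0.2  0.6 -0. ] open 0.45 grip 0.0 tilt 0.03
turn tool z -5.8
left (tool units, after turn) [-0.317  3.724  1.034]
cap n596 rect 541.4 -243.8 ang 28.6 size [32.5 17.3] | mean [ 542.6 -241.1] pca 29.0 ztop 0.0179 px [449. 179.]
```

View pics/w6.png

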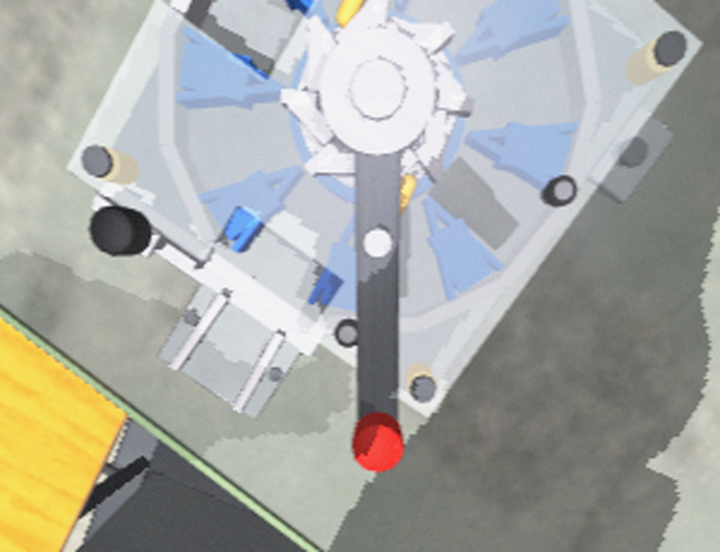

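Cap 1 shows grey at (475,205) in the second pocket, and the lever is home at (377,441). Next is the third cap.

```bash
python3 -m inch '[[[0,0,-5,0,0,0,-0.1],[0,0,0,-0.08,0.93,0,-0.1],[0,0,0,-0.08,0.93,0,-0.1],[0,0,0,-0.08,0.93,0,-0.1],[0,0,0,-0.08,0.93,0,-0.1],[0,0,0,0,0,0.5,-0.1],[0,0,0,0,0,0.5,-0.1],[0,0,0,0,0,0,-0.1],[0,0,0,0,0,0,-0.1]]]'; python3 go.py W 541.8 -243 5 30
python3 - <<'E'
from caps import *
caps(cam("wrist"))
E
```

```text
t: 34.5
eef_pos: [0.5395, -0.2436, 0.1019]
tcp_rot: [-3.141, -0.0, 0.528]
contact_force: [-0.2, -0.4, 0.3]
opening: 0.45
grasp_force: 0.0
t34.50 world [ 539.5 -243.6  101.9] yaw 30.2 | feeder [   9.4 -221.5] yaw 40.0 | F [-0.2 -0.4  0.3] open 0.45 grip 0.0 tilt 0.02
turn tool z 0.2
left (tool units, after turn) [0.046 0.012 1.939]
cap n739 rect 541.7 -244.8 ang 30.7 size [32.6 16.4] | mean [ 544.3 -243.6] pca 31.7 ztop 0.0180 px [260. 195.]
```

```bash
python3 -m inch '[[[0,0,-0.5,0.05,0.01,0.8,-0.1],[0,0,0,0,0,0.7,-0.1],[0,0,0,0,0,0.43,-0.1],[0,0,0,0,0,0,-1],[0,0,0,0,0,0,-1],[0,0,0,0,0,0,-1],[0,0,0,0,0,0,-1]]]' 40; python3 go.py
python3 -m inch '[[[0,0,0,0,0,-0.5,-1],[0,0,0,0,0,-0.9,-1],[0,0,10,0,0,-0.9,-1],[0,0,10.3,0,0,0,-1],[0,0,10,0,0,0,-1],[0,0,10,0,0,0,-1],[0,0,0,0,0,0,-1],[0,0,0,0,0,0,-1]]]'; python3 go.py F -101 0 60 0
```

```text
t: 35.42
eef_pos: [0.5419, -0.2435, 0.0062]
tcp_rot: [3.14, -0.001, 0.536]
contact_force: [0.3, -0.7, 0.2]
opening: 0.186
grasp_force: 44.3
t35.42 world [ 541.9 -243.5    6.2] yaw 30.7 | feeder [  11.7 -220.9] yaw 40.5 | F [ 0.3 -0.7  0.2] open 0.19 grip 44.3 tilt 0.09
t: 36.42
eef_pos: [0.5415, -0.2431, 0.1205]
tcp_rot: [3.142, -0.0, -0.163]
contact_force: [-0.3, 0.1, -0.2]
opening: 0.19
grasp_force: 44.4
t36.42 world [ 541.5 -243.1  120.5] yaw -9.4 | feeder [  11.2 -220.6] yaw 0.4 | F [-0.3  0.1 -0.2] open 0.19 grip 44.4 tilt 0.01
turn tool z 0.4
left (tool units, after turn) [-2.244 -4.413  1.209]
```

```bash
python3 -m inch '[[[0,0,0.4,-0.37,-0.73,0,-1],[0,0,0,-0.37,-0.73,0,-1],[0,0,0,-0.37,-0.73,0,-1],[0,0,0,-0.37,-0.74,0,-1],[0,0,0,-0.37,-0.74,0,-1],[0,0,0,-0.39,-0.74,0,-1],[0,0,0,0,0,0.6,-1],[0,0,0,0,0,0.6,-1],[0,0,0,0,0,0,-1],[0,0,0,0,0,0,-1]]]'; python3 go.py F -101 0 16.5 0
```

```text
t: 37.67
eef_pos: [0.4696, -0.0067, 0.061]
tcp_rot: [-3.141, -0.0, -0.173]
contact_force: [-0.4, 0.6, -0.3]
opening: 0.189
grasp_force: 44.4
t37.67 world [469.6  -6.7  61. ] yaw -9.9 | feeder [-99.9   0.1] yaw -0.1 | F [-0.4  0.6 -0.3] open 0.19 grip 44.4 tilt 0.03
turn tool z -0.1
left (tool units, after turn) [-0.022  0.002  0.89 ]
```

```bash
cat > chk.py <<'E'
from h import *
c=cam("wrist");P=pts(c);im=c["img"].max(-1)
m=(im<75)&(P[...,2]>.012)&(P[...,2]<.032)&(abs(P[...,0]-.47)<.05)&(abs(P[...,1]+.006)<.015)
Q=P[m];print(len(Q));r=cv2.minAreaRect((Q[:,:2]*1000).astype(np.float32));print(r,Q.mean(0),"want",[.4685,-.0066])
E
python3 -m inch '[[[0,0,0,-0.02,0,0.4,-1],[0,0,0,0,0,0.35,-1],[0,0,0,0,0,0.12,-1],[0,0,0,0,0,0,-1]]]'; python3 go.py
python3 -m inch '[[[0,0,0,0,0,0,-0.3],[0,0,0,0,0,0,-0.3],[0,0,0,0,0,-0.4,-0.3],[0,0,0,0,0,-0.4,-0.3],[0,0,0,-0.45,0,0,-1],[0,0,0,-0.45,0,0,-1],[0,0,0,0,0,0,-1],[0,0,0,0,0,0,-1]]]'; python3 go.py F -146 0 16 0
python3 chk.py
```

```text
t: 38.17
eef_pos: [0.4685, -0.0066, 0.0174]
tcp_rot: [-3.141, -0.001, -0.174]
contact_force: [0.5, -0.0, -1.0]
opening: 0.188
grasp_force: 44.4
t38.17 world [468.5  -6.6  17.4] yaw -10.0 | feeder [-100.9    0. ] yaw -0.2 | F [ 0.5 -0.  -1. ] open 0.19 grip 44.4 tilt 0.04
t: 39.17
eef_pos: [0.425, 0.0013, 0.0571]
tcp_rot: [-3.141, -0.002, -0.174]
contact_force: [-0.2, -0.0, -0.7]
opening: 0.0
grasp_force: 0.0
t39.17 world [425.    1.3  57.1] yaw -10.0 | feeder [-145.2    0.4] yaw -0.2 | F [-0.2 -0.  -0.7] open 0.00 grip 0.0 tilt 0.09
turn tool z -0.2
left (tool units, after turn) [-0.017  0.007  0.823]
1322
((467.8936767578125, -5.857177734375), (16.027692794799805, 32.0659294128418), 78.75740051269531) [ 0.46985977 -0.00613115  0.02521383] want [0.4685, -0.0066]
```

```bash
python3 -m inch '[[[0,0,0,0,0,0.5,-1],[0,0,0,0,0,0.32,-1],[0,0,0,0,0,0,-1],[0,0,0,0.2,0,0,-1],[0,0,0,0.2,0,0,-1],[0,0,0,0.2,0,0,-1],[0,0,0,0.2,0,0,-1],[0,0,0,0.2,0,0,-1],[0,0,0,0.2,0,0,-1],[0,0,0,0.16,0,0,-1],[0,0,0,0.08,0,0,-1],[0,0,0,0,0,0,-1]]]'; python3 -m inch '[[[0,0,0,0.08,0,0,-1],[0,0,0,0,0,0,-1]]]'; python3 go.py F -73.4 0 16 0
python3 -m inch '[[[0,0,0,-0.18,0,0,-1],[0,0,0,0,0,-0.7,-1],[0,0,0,0,0,-0.8,-1],[0,0,-8.7,0,0,-0.6,-0.3],[0,0,-8.7,0,0,0,-0.3],[0,0,-8.7,0,0,0,-0.3],[0,0,-8.7,0,0,0,-0.3],[0,0,0,-0.4,0.46,0,-0.3],[0,0,0,-0.4,0.46,0,-0.3],[0,0,0,0,0,0,-0.3],[0,0,0,0,0,0,-0.3]]]'; python3 go.py F -86 -60.2 62 35
```

```text
t: 40.72
eef_pos: [0.4948, -0.0112, 0.0157]
tcp_rot: [-3.142, 0.0, -0.174]
contact_force: [-0.8, -0.8, -0.4]
opening: -0.003
grasp_force: 0.0
t: 40.98
eef_pos: [0.4956, -0.0116, 0.0154]
tcp_rot: [3.14, 0.005, -0.174]
contact_force: [-6.9, 1.9, 4.2]
opening: -0.002
grasp_force: 3.5
t40.98 world [495.6 -11.6  15.4] yaw -9.9 | feeder [-73.4  -0.3] yaw -0.1 | F [-6.9  1.9  4.2] open -0.00 grip 3.5 tilt 0.32
turn tool z -0.1
left (tool units, after turn) [-0.    -0.006 -0.012]
t: 42.35
eef_pos: [0.473, -0.0684, 0.1209]
tcp_rot: [3.141, -0.001, 0.433]
contact_force: [-0.4, 1.1, 0.9]
opening: 0.352
grasp_force: 0.0
t42.35 world [473.  -68.4 120.9] yaw 24.8 | feeder [-86.  -60.1] yaw 34.6 | F [-0.4  1.1  0.9] open 0.35 grip 0.0 tilt 0.05
turn tool z -0.4
left (tool units, after turn) [-0.000e+00  1.000e-03  1.179e+00]
```

```bash
python3 -m inch '[[[0,0,-0.4,0,0,0.4,-0.3],[0,0,0,0,0,0.5,-0.3],[0,0,0,0,0,0.28,-0.3],[0,0,0,0,0,0,-1],[0,0,0,0,0,0,-1],[0,0,0,0,0,0,-1]]]' 25
python3 -m inch '[[[0,0,-9.33,0.028,0.341,0,-1],[0,0,-9.33,0.028,0.341,0,-1],[0,0,-9.33,0.028,0.341,0,-1],[0,0,-9.33,0.028,0.341,0,-1],[0,0,-9.33,0.028,0.341,0,-1],[0,0,-9.33,0.028,0.341,0,-1],[0,0,0,0,0.1,0,-1],[0,0,0,0,0,0,-1],[0,0,0,0,0,0,-1]]]'; python3 go.py F 1.83 -105 62 91
```

```text
t: 43.1
eef_pos: [0.4726, -0.0689, 0.0612]
tcp_rot: [-3.141, 0.0, 0.44]
contact_force: [5.1, -1.1, -26.2]
opening: 0.182
grasp_force: 24.8
t: 44.22
eef_pos: [0.5518, -0.1279, 0.061]
tcp_rot: [-3.132, 0.001, 1.417]
contact_force: [-10.8, 3.8, -5.9]
opening: 0.181
grasp_force: 26.9
t44.23 world [ 551.8 -127.9   61. ] yaw 81.2 | feeder [   1.8 -105.4] yaw 91.0 | F [-10.8   3.8  -5.9] open 0.18 grip 26.9 tilt 0.54
turn tool z 0.0
left (tool units, after turn) [ 0.007  0.002 -0.02 ]
```

Third stroke is full. Return, then go to the fourth cap at (524,161), 64°.

```bash
python3 -m inch '[[[0,0,0,0,-0.1,0,-1],[0,0,9.33,0.028,-0.341,0,-1],[0,0,9.33,0.028,-0.341,0,-1],[0,0,9.33,0.028,-0.341,0,-1],[0,0,9.33,0.028,-0.341,0,-1],[0,0,9.33,0.028,-0.341,0,-1],[0,0,9.33,0.028,-0.341,0,-1],[0,0,0,0,0,0,-1]]]'; python3 -m inch '[[[0,0,0,0,0,0,-0.3],[0,0,0,0,0,0,-0.3],[0,0,0,0,0,-0.5,-0.3],[0,0,0,0,0,-0.9,-0.3],[0,0,-9.7,0,0,-0.4,-0.1],[0,0,-9.7,0,0,0,-0.1],[0,0,-9.7,0,0,0,-0.1],[0,0,-9.7,0,0,0,-0.1],[0,0,0,0,0,0,-0.1],[0,0,0,0,0,0,-0.1]]]'; python3 go.py W 524 161.5 100 64
```

```text
t: 45.22
eef_pos: [0.4728, -0.069, 0.0618]
tcp_rot: [3.14, -0.0, 0.437]
contact_force: [3.1, -1.5, -19.4]
opening: 0.185
grasp_force: 25.6
t: 46.48
eef_pos: [0.473, -0.0688, 0.1521]
tcp_rot: [3.141, -0.0, 1.113]
contact_force: [0.9, -0.8, 0.1]
opening: 0.451
grasp_force: 0.0
t46.48 world [473.  -68.8 152.1] yaw 63.8 | feeder [-86.  -60.5] yaw 73.6 | F [ 0.9 -0.8  0.1] open 0.45 grip 0.0 tilt 0.03
turn tool z -0.2
left (tool units, after turn) [ 4.588 -1.103  1.042]
```

```bash
python3 -m inch '[[[0,0,0,0.9,-0.22,0,-0.1],[0,0,0,0.92,-0.22,0,-0.1],[0,0,0,0.92,-0.22,0,-0.1],[0,0,0,0.92,-0.22,0,-0.1],[0,0,0,0.92,-0.22,0,-0.1],[0,0,0,0,0,0.5,-0.1],[0,0,0,0,0,0.5,-0.1],[0,0,0,0,0,0,-0.1],[0,0,0,0,0,0,-0.1]]]'; python3 go.py W 524 161.5 5 64
python3 - <<'E'
from caps import *
c=cam("wrist");caps(c);save(c,"pics/w7.png",1)
E
```

```text
t: 47.6
eef_pos: [0.5242, 0.1615, 0.1027]
tcp_rot: [3.141, -0.001, 1.116]
contact_force: [0.6, -0.1, 0.0]
opening: 0.455
grasp_force: 0.0
t47.60 world [524.2 161.5 102.7] yaw 63.9 | feeder [-74.7 175.1] yaw 73.7 | F [ 0.6 -0.1  0. ] open 0.46 grip 0.0 tilt 0.05
turn tool z -0.1
left (tool units, after turn) [-1.000e-03 -3.000e-03  1.954e+00]
cap n689 rect 522.8 161.7 ang 62.4 size [32.1 16.3] | mean [524.1 164.2] pca 62.7 ztop 0.0179 px [256. 197.]
```

View pics/w7.png

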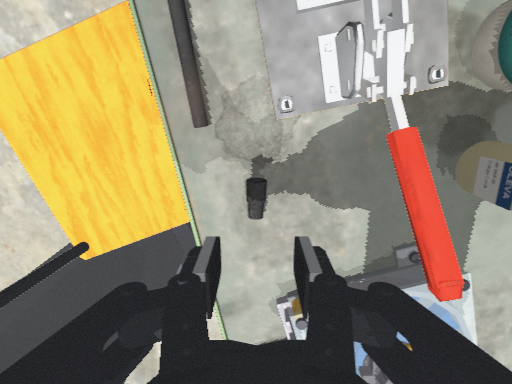

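The cap is at (256,198), between the open fingers. The clamp's red handle is well over 10 cm to the side, so I can descend.

```bash
python3 -m inch '[[[0,0,0.8,0,0,0.8,-0.1],[0,0,0,0,0,0.7,-0.1],[0,0,0,0,0,0.44,-0.1],[0,0,0,0,0,0,-1],[0,0,0,0,0,0,-1],[0,0,0,0,0,0,-1],[0,0,0,0,0,0,-1]]]' 40; python3 go.py
python3 -m inch '[[[0,0,0,0,0,-0.5,-1],[0,0,0,0,0,-0.9,-1],[0,0,10.4,0,0,-0.9,-1],[0,0,10.4,0,0,0,-1],[0,0,10.4,0,0,0,-1],[0,0,10.4,0,0,0,-1],[0,0,10.4,0,0,0,-1],[0,0,10.4,0,0,0,-1],[0,0,10.4,0,0,0,-1],[0,0,0,0,0,0,-1],[0,0,0,0,0,0,-1]]]'; python3 go.py F -101 0 60 0
```

```text
t: 48.52
eef_pos: [0.5243, 0.1612, 0.0057]
tcp_rot: [3.14, -0.001, 1.103]
contact_force: [-1.0, -0.7, -1.4]
opening: 0.189
grasp_force: 44.1
t48.52 world [524.3 161.2   5.7] yaw 63.2 | feeder [-74.5 174.9] yaw 73.0 | F [-1.  -0.7 -1.4] open 0.19 grip 44.1 tilt 0.09
t: 49.9
eef_pos: [0.5237, 0.1613, 0.12]
tcp_rot: [-3.141, -0.0, -0.163]
contact_force: [0.3, -0.9, -0.5]
opening: 0.189
grasp_force: 44.2
t49.90 world [523.7 161.3 120. ] yaw -9.4 | feeder [-75.1 174.8] yaw 0.4 | F [ 0.3 -0.9 -0.5] open 0.19 grip 44.2 tilt 0.01
turn tool z 0.4
left (tool units, after turn) [-0.518  3.496  1.2  ]
```

```bash
python3 -m inch '[[[0,0,0.4,-0.13,0.87,0,-1],[0,0,0,-0.13,0.87,0,-1],[0,0,0,-0.13,0.87,0,-1],[0,0,0,-0.13,0.88,0,-1],[0,0,0,0,0,0.6,-1],[0,0,0,0,0,0.6,-1],[0,0,0,0,0,0,-1],[0,0,0,0,0,0,-1]]]'; python3 go.py F -101 0 16.5 0
```

```text
t: 50.9
eef_pos: [0.4686, -0.006, 0.0605]
tcp_rot: [-3.141, -0.0, -0.173]
contact_force: [-0.6, -0.1, -0.6]
opening: 0.19
grasp_force: 44.2
t50.90 world [468.6  -6.   60.5] yaw -9.9 | feeder [-101.     0.6] yaw -0.1 | F [-0.6 -0.1 -0.6] open 0.19 grip 44.2 tilt 0.03
turn tool z -0.1
left (tool units, after turn) [-0.     0.012  0.88 ]
```

```bash
python3 -m inch '[[[0,0,0,0,0.01,0.4,-1],[0,0,0,0,0,0.35,-1],[0,0,0,0,0,0.12,-1],[0,0,0,0,0,0,-1]]]'; python3 go.py
python3 -m inch '[[[0,0,0,0,0,0,-0.3],[0,0,0,0,0,0,-0.3],[0,0,0,0,0,-0.4,-0.3],[0,0,0,0,0,-0.4,-0.3],[0,0,0,-0.45,0,0,-1],[0,0,0,-0.45,0,0,-1],[0,0,0,0,0,0,-1],[0,0,0,0,0,0,-1]]]'; python3 go.py F -146 0 16 0
python3 chk.py
```

```text
t: 51.4
eef_pos: [0.4685, -0.0066, 0.0169]
tcp_rot: [-3.141, -0.001, -0.174]
contact_force: [0.2, -0.7, -0.3]
opening: 0.187
grasp_force: 44.2
t51.40 world [468.5  -6.6  16.9] yaw -10.0 | feeder [-100.9   -0. ] yaw -0.2 | F [ 0.2 -0.7 -0.3] open 0.19 grip 44.2 tilt 0.04
t: 52.4
eef_pos: [0.425, 0.001, 0.0566]
tcp_rot: [-3.141, -0.002, -0.174]
contact_force: [0.1, -0.3, 0.2]
opening: -0.001
grasp_force: 0.0
t52.40 world [425.    1.   56.6] yaw -10.0 | feeder [-1.451e+02  1.000e-01] yaw -0.2 | F [ 0.1 -0.3  0.2] open -0.00 grip 0.0 tilt 0.10
turn tool z -0.2
left (tool units, after turn) [-0.017  0.002  0.813]
1330
((468.3583679199219, -6.297429084777832), (16.023738861083984, 32.28006362915039), 78.97430419921875) [ 0.4703676  -0.00656513  0.02521886] want [0.4685, -0.0066]
```

```bash
python3 -m inch '[[[0,0,0,0,0,0.5,-1],[0,0,0,0,0,0.31,-1],[0,0,0,0,0,0,-1],[0,0,0,0.2,0,0,-1],[0,0,0,0.2,0,0,-1],[0,0,0,0.2,0,0,-1],[0,0,0,0.2,0,0,-1],[0,0,0,0.2,0,0,-1],[0,0,0,0.2,0,0,-1],[0,0,0,0.16,0,0,-1],[0,0,0,0.08,0,0,-1],[0,0,0,0,0,0,-1]]]'; python3 -m inch '[[[0,0,0,0.08,0,0,-1],[0,0,0,0,0,0,-1]]]'; python3 go.py F -73.4 0 16 0
python3 -m inch '[[[0,0,0,-0.18,0,0,-1],[0,0,0,0,0,-0.7,-1],[0,0,0,0,0,-0.8,-1],[0,0,-8.7,0,0,-0.6,-0.3],[0,0,-8.7,0,0,0,-0.3],[0,0,-8.7,0,0,0,-0.3],[0,0,-8.7,0,0,0,-0.3],[0,0,0,-0.4,0.46,0,-0.3],[0,0,0,-0.4,0.46,0,-0.3],[0,0,0,0,0,0,-0.3],[0,0,0,0,0,0,-0.3]]]'; python3 go.py F -86 -60.2 62 35
```

```text
t: 53.95
eef_pos: [0.4948, -0.0115, 0.0157]
tcp_rot: [-3.142, 0.0, -0.174]
contact_force: [-0.0, 0.5, 0.3]
opening: 0.001
grasp_force: 0.0
t: 54.2
eef_pos: [0.4956, -0.0118, 0.0154]
tcp_rot: [3.14, 0.005, -0.174]
contact_force: [-6.2, 1.7, 3.9]
opening: -0.003
grasp_force: 3.4
t54.20 world [495.6 -11.8  15.4] yaw -9.9 | feeder [-73.4  -0.5] yaw -0.1 | F [-6.2  1.7  3.9] open -0.00 grip 3.4 tilt 0.32
turn tool z -0.1
left (tool units, after turn) [-0.    -0.011 -0.012]
t: 55.58
eef_pos: [0.4729, -0.0687, 0.121]
tcp_rot: [3.141, -0.001, 0.433]
contact_force: [0.1, 0.1, 0.3]
opening: 0.347
grasp_force: 0.0
t55.58 world [472.9 -68.7 121. ] yaw 24.8 | feeder [-86.  -60.4] yaw 34.6 | F [0.1 0.1 0.3] open 0.35 grip 0.0 tilt 0.05
turn tool z -0.4
left (tool units, after turn) [ 0.003 -0.003  1.179]
```

Stroke 4.

```bash
python3 -m inch '[[[0,0,-0.4,0,0,0.4,-0.3],[0,0,0,0,0,0.5,-0.3],[0,0,0,0,0,0.28,-0.3],[0,0,0,0,0,0,-1],[0,0,0,0,0,0,-1],[0,0,0,0,0,0,-1]]]' 25
python3 -m inch '[[[0,0,-9.33,0.028,0.341,0,-1],[0,0,-9.33,0.028,0.341,0,-1],[0,0,-9.33,0.028,0.341,0,-1],[0,0,-9.33,0.028,0.341,0,-1],[0,0,-9.33,0.028,0.341,0,-1],[0,0,-9.33,0.028,0.341,0,-1],[0,0,0,0,0.1,0,-1],[0,0,0,0,0,0,-1],[0,0,0,0,0,0,-1]]]'; python3 go.py F 1.83 -105 62 91
python3 -m inch '[[[0,0,0,0,-0.1,0,-1],[0,0,9.33,0.028,-0.341,0,-1],[0,0,9.33,0.028,-0.341,0,-1],[0,0,9.33,0.028,-0.341,0,-1],[0,0,9.33,0.028,-0.341,0,-1],[0,0,9.33,0.028,-0.341,0,-1],[0,0,9.33,0.028,-0.341,0,-1],[0,0,0,0,-0.03,0,-1],[0,0,0,0,0,0,-1]]]'; python3 go.py F -86 -60.2 62 35
```

```text
t: 56.32
eef_pos: [0.4725, -0.069, 0.0612]
tcp_rot: [-3.14, 0.0, 0.44]
contact_force: [5.2, 0.5, -26.4]
opening: 0.179
grasp_force: 24.8
t: 57.45
eef_pos: [0.5518, -0.128, 0.0611]
tcp_rot: [-3.132, 0.001, 1.418]
contact_force: [-10.0, 4.5, -7.6]
opening: 0.182
grasp_force: 26.9
t57.45 world [ 551.8 -128.    61.1] yaw 81.2 | feeder [   1.8 -105.5] yaw 91.0 | F [-10.    4.5  -7.6] open 0.18 grip 26.9 tilt 0.53
turn tool z 0.0
left (tool units, after turn) [ 0.009  0.    -0.019]
t: 58.58
eef_pos: [0.4723, -0.069, 0.0623]
tcp_rot: [3.14, 0.0, 0.439]
contact_force: [1.9, -5.0, -12.7]
opening: 0.182
grasp_force: 25.8
t58.58 world [472.3 -69.   62.3] yaw 25.1 | feeder [-86.6 -60.8] yaw 34.9 | F [  1.9  -5.  -12.7] open 0.18 grip 25.8 tilt 0.11
turn tool z -0.1
left (tool units, after turn) [ 0.017 -0.003  0.006]
```

Stroke 5, return, release, rise and look before the last stroke.

```bash
python3 -m inch '[[[0,0,0,0,0.03,0,-1],[0,0,-9.33,0.028,0.341,0,-1],[0,0,-9.33,0.028,0.341,0,-1],[0,0,-9.33,0.028,0.341,0,-1],[0,0,-9.33,0.028,0.341,0,-1],[0,0,-9.33,0.028,0.341,0,-1],[0,0,-9.33,0.028,0.341,0,-1],[0,0,0,0,0.1,0,-1],[0,0,0,0,0,0,-1],[0,0,0,0,0,0,-1]]]'; python3 go.py F 1.83 -105 62 91
python3 -m inch '[[[0,0,0,0,-0.1,0,-1],[0,0,9.33,0.028,-0.341,0,-1],[0,0,9.33,0.028,-0.341,0,-1],[0,0,9.33,0.028,-0.341,0,-1],[0,0,9.33,0.028,-0.341,0,-1],[0,0,9.33,0.028,-0.341,0,-1],[0,0,9.33,0.028,-0.341,0,-1],[0,0,0,0,0,0,-1],[0,0,0,0,0,0,-0.3],[0,0,0,0,0,0,-0.3]]]'; python3 go.py F -86 -60.2 62 35
python3 -m inch '[[[0,0,0,0,0,-0.6,-0.3],[0,0,0,-0.4,0,-0.9,-0.3],[0,0,0,-0.4,0,-0.6,-0.3],[0,0,0,0,0,0,-0.3],[0,0,0,0,0,0,-0.3]]]'
python3 - <<'E'
from h import *
c=cam("wrist");cv2.imwrite('pics/w8.png',cv2.resize(c["img"][:230,80:400,::-1],None,fx=2.4,fy=2.4,interpolation=cv2.INTER_CUBIC))
E
```

```text
t: 59.82
eef_pos: [0.5521, -0.1284, 0.062]
tcp_rot: [-3.133, 0.002, 1.417]
contact_force: [-14.1, 1.7, 5.7]
opening: 0.183
grasp_force: 27.6
t59.83 world [ 552.1 -128.4   62. ] yaw 81.2 | feeder [   2.1 -105.8] yaw 91.0 | F [-14.1   1.7   5.7] open 0.18 grip 27.6 tilt 0.50
turn tool z -0.0
left (tool units, after turn) [ 0.015 -0.006 -0.   ]
t: 61.08
eef_pos: [0.474, -0.0686, 0.0625]
tcp_rot: [3.141, -0.002, 0.441]
contact_force: [0.0, 0.1, 1.9]
opening: 0.352
grasp_force: 0.0
t61.08 world [474.  -68.6  62.5] yaw 25.2 | feeder [-85.  -60.2] yaw 35.0 | F [0.  0.1 1.9] open 0.35 grip 0.0 tilt 0.13
turn tool z 0.0
left (tool units, after turn) [-0.017 -0.011  0.01 ]
t: 61.7
eef_pos: [0.4372, -0.0861, 0.1667]
tcp_rot: [3.141, -0.001, 0.44]
contact_force: [0.5, 0.1, -0.3]
opening: 0.348
grasp_force: 0.0
```

View pics/w8.png

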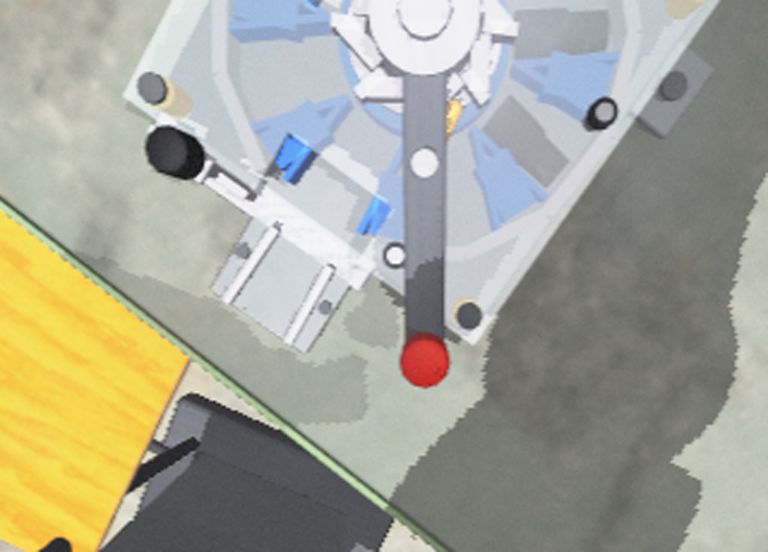

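Caps 4 and 3 show at (525,140) and (565,35), in adjacent pockets. That is the right place after five strokes. Now the sixth and last.

```bash
python3 -m inch '[[[0,0,0,0.4,0,0.4,-0.3],[0,0,0,0.4,0,0.3,-0.3],[0,0,0,0,0,0,-0.3],[0,0,0,0,0,0,-0.3]]]'; python3 go.py F -86 -60.2 62 35
```

```text
t: 62.25
eef_pos: [0.4723, -0.0687, 0.1313]
tcp_rot: [-3.14, 0.001, 0.441]
contact_force: [-0.0, 0.7, 0.3]
opening: 0.35
grasp_force: 0.0
t62.25 world [472.3 -68.7 131.3] yaw 25.3 | feeder [-86.6 -60.5] yaw 35.1 | F [-0.   0.7  0.3] open 0.35 grip 0.0 tilt 0.10
turn tool z 0.1
left (tool units, after turn) [0.014 0.002 1.385]
```

```bash
python3 -m inch '[[[0,0,0,0.01,0,0.5,-0.3],[0,0,0,0,0,0.6,-0.3],[0,0,0,0,0,0.28,-0.3],[0,0,0,0,0,0,-1],[0,0,0,0,0,0,-1],[0,0,0,0,0,0,-1]]]' 25
python3 -m inch '[[[0,0,-9.33,0.028,0.341,0,-1],[0,0,-9.33,0.028,0.341,0,-1],[0,0,-9.33,0.028,0.341,0,-1],[0,0,-9.33,0.028,0.341,0,-1],[0,0,-9.33,0.028,0.341,0,-1],[0,0,-9.33,0.028,0.341,0,-1],[0,0,0,0,0.1,0,-1],[0,0,0,0,0,0,-1],[0,0,0,0,0,0,-1]]]'; python3 go.py F 1.83 -105 62 91
python3 -m inch '[[[0,0,0,0,-0.1,0,-1],[0,0,9.33,0.028,-0.341,0,-1],[0,0,9.33,0.028,-0.341,0,-1],[0,0,9.33,0.028,-0.341,0,-1],[0,0,9.33,0.028,-0.341,0,-1],[0,0,9.33,0.028,-0.341,0,-1],[0,0,9.33,0.028,-0.341,0,-1],[0,0,0,0,0,0,-1],[0,0,0,0,0,0,-0.3],[0,0,0,0,0,0,-0.3]]]'
python3 -m inch '[[[0,0,0,0,0,-0.6,-0.3],[0,0,0,0,0,-0.9,-1],[0,0,8.8,0,0,0,-1],[0,0,8.8,0,0,0,-1],[0,0,8.8,0,0,0,-1],[0,0,8.8,0,0,0,-1],[0,0,0,0,0,0,-1],[0,0,0,0,0,0,-1]]]'; python3 go.py F -79 80 46 0
```

```text
t: 63.0
eef_pos: [0.4725, -0.0691, 0.0625]
tcp_rot: [-3.141, 0.001, 0.44]
contact_force: [1.3, -0.1, -17.6]
opening: 0.182
grasp_force: 24.6
t: 64.12
eef_pos: [0.552, -0.1283, 0.0622]
tcp_rot: [-3.132, 0.002, 1.417]
contact_force: [-14.2, 2.7, -1.9]
opening: 0.182
grasp_force: 26.7
t64.12 world [ 552.  -128.3   62.2] yaw 81.2 | feeder [   2.1 -105.7] yaw 91.0 | F [-14.2   2.7  -1.9] open 0.18 grip 26.7 tilt 0.58
turn tool z 0.0
left (tool units, after turn) [ 0.013 -0.004  0.004]
t: 65.38
eef_pos: [0.475, -0.0684, 0.064]
tcp_rot: [3.14, -0.003, 0.441]
contact_force: [0.3, 0.1, 0.6]
opening: 0.352
grasp_force: 0.0
t: 66.38
eef_pos: [0.4738, -0.0686, 0.1382]
tcp_rot: [-3.141, -0.001, -0.171]
contact_force: [0.5, -0.8, -0.2]
opening: 0.001
grasp_force: 0.0
t66.38 world [473.8 -68.6 138.2] yaw -9.8 | feeder [-85.2 -60.2] yaw 0.0 | F [ 0.5 -0.8 -0.2] open 0.00 grip 0.0 tilt 0.06
turn tool z 0.0
left (tool units, after turn) [ 0.124 -2.803  1.845]
```

```bash
python3 -m inch '[[[0,0,0,0.04,-0.93,0,-1],[0,0,0,0.04,-0.93,0,-1],[0,0,0,0.04,-0.95,0,-1],[0,0,0,0,0,0.4,-1],[0,0,0,0,0,0.4,-1],[0,0,0,0,0,0,-1],[0,0,0,0,0,0,-1]]]'; python3 go.py F -79 80 46 0
```

```text
t: 67.25
eef_pos: [0.5041, 0.0686, 0.0984]
tcp_rot: [-3.141, -0.0, -0.174]
contact_force: [0.3, -0.3, 0.1]
opening: 0.004
grasp_force: 0.0
t67.25 world [504.1  68.6  98.4] yaw -9.9 | feeder [-78.7  80.2] yaw -0.1 | F [ 0.3 -0.3  0.1] open 0.00 grip 0.0 tilt 0.04
turn tool z -0.1
left (tool units, after turn) [-0.005  0.004  1.047]
```

```bash
python3 -m inch '[[[0,0,0,0,0,0.5,-1],[0,0,0,0,0,0.53,-1],[0,0,0,0,0,0,-1],[0,0,0,0,0.2,0,-1],[0,0,0,0,0.2,0,-1],[0,0,0,0,0.2,0,-1],[0,0,0,0,0.2,0,-1],[0,0,0,0,0.2,0,-1],[0,0,0,0,0.14,0,-1],[0,0,0,0,0,0,-1],[0,0,0,0,0,0,-1]]]'; python3 go.py F -79 22 46 0;  python3 -m inch '[[[0,0,0,0,0.06,0,-1],[0,0,0,0,0,0,-1]]]';python3 go.py
```

```text
t: 68.62
eef_pos: [0.4933, 0.0124, 0.0461]
tcp_rot: [3.141, 0.001, -0.174]
contact_force: [-0.5, -0.8, -1.0]
opening: -0.002
grasp_force: 0.0
t68.62 world [493.3  12.4  46.1] yaw -10.0 | feeder [-79.7  22.9] yaw -0.2 | F [-0.5 -0.8 -1. ] open -0.00 grip 0.0 tilt 0.06
turn tool z -0.2
left (tool units, after turn) [0.014 0.019 0.001]
t: 68.88
eef_pos: [0.4931, 0.0096, 0.0462]
tcp_rot: [3.142, 0.0, -0.174]
contact_force: [0.0, 1.0, 0.3]
opening: 0.0
grasp_force: 0.1
t68.88 world [493.1   9.6  46.2] yaw -10.0 | feeder [-79.5  20.2] yaw -0.2 | F [0.  1.  0.3] open 0.00 grip 0.1 tilt 0.02
```

```bash
for i in 1; do python3 -m inch '[[[0,0,0,0,0.06,0,-1],[0,0,0,0,0,0,-1]]]';python3 go.py; done; python3 -m inch '[[[0,0,0,0,0.06,0,-1],[0,0,0,0,0,0,-1]]]';python3 go.py
```

```text
t: 69.12
eef_pos: [0.493, 0.009, 0.0463]
tcp_rot: [-3.138, -0.0, -0.172]
contact_force: [-0.3, 7.4, -0.6]
opening: 0.001
grasp_force: 3.7
t69.12 world [493.    9.   46.3] yaw -9.9 | feeder [-79.5  19.6] yaw -0.1 | F [-0.3  7.4 -0.6] open 0.00 grip 3.7 tilt 0.18
t: 69.38
eef_pos: [0.493, 0.0086, 0.0464]
tcp_rot: [-3.135, -0.001, -0.17]
contact_force: [-0.7, 14.6, -3.2]
opening: 0.003
grasp_force: 7.1
t69.38 world [493.    8.6  46.4] yaw -9.8 | feeder [-79.4  19.1] yaw 0.0 | F [-0.7 14.6 -3.2] open 0.00 grip 7.1 tilt 0.37
```

```bash
python3 -m inch '[[[0,0,0,0,-0.3,0,-1],[0,0,0,0,0,-0.8,-1],[0,0,0,0,0,-0.9,-1],[0,0,0,0,0.3,-0.4,-1],[0,0,0,0,0,0,-1],[0,0,0,0,0,0,-1]]]'; python3 go.py
python3 - <<'E'
from h import *
c=cam("wrist");cv2.imwrite('pics/w9.png',cv2.resize(c["img"][:270,90:400,::-1],None,fx=2.2,fy=2.2,interpolation=cv2.INTER_CUBIC))
f=lambda u,v,z:ray(c,u/2.2+90-.3,v/2.2-.3,z)
E
```

```text
t: 70.12
eef_pos: [0.4918, 0.0037, 0.1507]
tcp_rot: [3.141, 0.001, -0.175]
contact_force: [-0.0, 0.5, -0.1]
opening: 0.003
grasp_force: 0.0
t70.12 world [491.8   3.7 150.7] yaw -10.0 | feeder [-79.7  14.2] yaw -0.2 | F [-0.   0.5 -0.1] open 0.00 grip 0.0 tilt 0.05
```

View pics/w9.png

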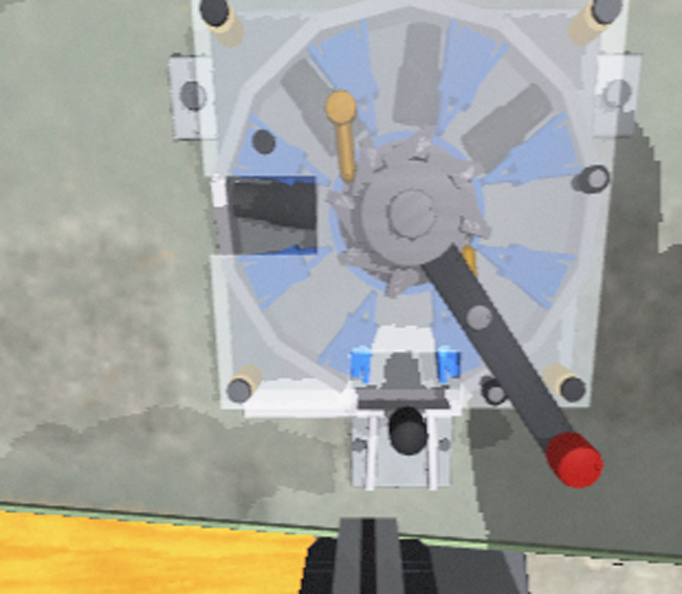

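All four caps stand in adjacent pockets: (270,205) in the window, then (312,105), (418,75) and (507,125). The lever is home and the gate is shut.

```bash
python3 -c "
from bench import env
print(env.finish_job())"
```

```text
the job is handed in; nothing more can be done
None
```

The job is handed in: all four caps are in adjacent pockets with the first under the pick-off window, after six full strokes, the lever back home and the gate shut; no verdict came back from the judging.

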